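# Sweep the printing board clear and hang up the squeegee

## Task

Take the squeegee out of its cradle and use it to sweep all four wooden offcuts off the printing board into the blue scrap tray beside it, without touching the offcuts with the gripper. Then hang the squeegee on the red rack so that both of its holes are on the two pegs, and let go. Do not shift or knock over the ink pot and jar on the board, or the spray can and palette knife beside it.

Things in the scene. Friction and masses are not known exactly. Their poses are not given: they have to be found in the camera images.
- board: Plywood printing board fixed to the table, 320 (its x) x 360 (its y) x 60 mm high; origin on the table under its centre, so its top is 60 mm up. No fence; its +y and -y edges are 180 mm from the origin. Two steel hinge clamps (45 x 50 mm, up to 94 mm above the table) stand against its far (+x) edge, centred at x = +183, y = -90 and +90 mm
- tray: Blue open scrap tray fixed to the table against the board's +y or -y edge (either, it varies) and parallel to the board: 320 (x) x 150 (y) x 50 mm high, walls and floor 4 mm, so its rim is 10 mm below the board's top; 7 mm gap to the board's edge. Origin on the table under its centre
- cradle: Steel cradle, fixed on a 4 mm rubber mat on the other side of the board from the tray; the squeegee starts upright in it. Two walls along its y, 45 mm high, 26 mm apart inside; end stops 25 mm high, 120 mm apart inside; 4 mm floor; foot 70 x 130 mm. Origin: centre of its underside. It stands in front of or behind the peg rack (it varies)
- rack: Red peg rack fixed on the same mat: an upright plate 120 mm wide, 107 mm high, x = +31 to +37 mm, with two round pegs 9 mm thick at y = -34 and +34 mm that stick out of it to -x (towards the robot's side), tips at x = -35 mm. Peg axes are 95 mm above the origin at the plate, 98 mm at the tips. Origin on the mat (4 mm above the table) below the middle of the pegs
- rack_hang (a point): Where the squeegee's origin comes to lie when it hangs on both pegs: 5 mm along x and 25.5 mm above the rack's origin; its axes are the rack's axes
- squeegee: Loose squeegee, 0.25 kg, upright: green rubber blade below (10 mm thick, 32 mm high), brown wooden holder above. 110 mm wide (its y), 22 mm thick (x), 141 mm high; the top 40 mm are a handle 84 mm wide, 22 mm thick, gripped across x from above. Two 19 mm round holes through x at y = -34 and +34 mm, 66 mm above the origin. May hang either way round. Origin: middle of the blade's lower edge
- offcut0_centre (a point): Centre of a loose offcut of wooden frame timber with a paint stain, 60 (its x) x 30 (y) x 24 mm (z), 30 to 55 g, lying flat on the board in any direction, centre 12 mm above the board's top
- offcut1_centre (a point): Centre of a loose offcut of wooden frame timber with a paint stain, 60 (its x) x 30 (y) x 24 mm (z), 30 to 55 g, lying flat on the board in any direction, centre 12 mm above the board's top
- offcut2_centre (a point): Centre of a loose offcut of wooden frame timber with a paint stain, 60 (its x) x 30 (y) x 24 mm (z), 30 to 55 g, lying flat on the board in any direction, centre 12 mm above the board's top
- offcut3_centre (a point): Centre of a loose offcut of wooden frame timber with a paint stain, 60 (its x) x 30 (y) x 24 mm (z), 30 to 55 g, lying flat on the board in any direction, centre 12 mm above the board's top
- ink_pot: Bystander: blue open cup, 64 mm wide, 80 mm high, loose on the board near its front or back edge. Origin at the centre of its underside
- ink_jar: Bystander: white jar with red lid, 60 mm wide, 75 mm high, loose on the board near the other (back or front) edge. Origin at the centre of its underside
- spray_can: Bystander: spray can, 66 mm wide, 190 mm high, standing on the table at the left. Origin at the centre of its underside
- knife: Bystander: palette knife with red handle lying on the table at the right. Origin at the middle of its underside
There are look-alikes about, which are no part of the job. What is meant by the squeegee is not turquoise, and is the larger of those in its own colour.

How it is judged (in metres and radians):
On the way, in this order (a step that is already met when the one before it is completed fails the run):
1. the squeegee is lifted clear of its cradle (z of squeegee in the frame of cradle above 0.05 m), for 0.1 s.
2. all four offcuts lie in the scrap tray (x of offcut0_centre in the frame of tray between -0.156 and 0.156 m and y of offcut0_centre in the frame of tray between -0.071 and 0.071 m and z of each of offcut0_centre, offcut1_centre, offcut2_centre, offcut3_centre in the frame of tray below 0.06 m and x of offcut1_centre in the frame of tray between -0.156 and 0.156 m and y of offcut1_centre in the frame of tray between -0.071 and 0.071 m and x of offcut2_centre in the frame of tray between -0.156 and 0.156 m and y of offcut2_centre in the frame of tray between -0.071 and 0.071 m and x of offcut3_centre in the frame of tray between -0.156 and 0.156 m and y of offcut3_centre in the frame of tray between -0.071 and 0.071 m), for 0.2 s.
3. the squeegee is on both pegs (x of squeegee in the frame of rack between -0.022 and 0.024 m and y of squeegee in the frame of rack between -0.008 and 0.008 m and z of squeegee in the frame of rack between 0.018 and 0.032 m and angle between the y axis of squeegee and the y axis of rack, either way round below 0.12 rad and angle between squeegee's own z axis and vertical below 0.2 rad), for 0.2 s.
At the end, for the whole second after the job is handed in: All four offcut centres inside the tray walls, below the board top. Squeegee on both pegs: origin within 8 mm sideways of the rack's, 18-32 mm above it, -22 to +24 mm along x; parallel within 0.12 rad, upright within 0.2 rad. All at rest (all of step 2 and all of step 3 and linear speed of each of squeegee, offcut0, offcut1, offcut2, offcut3 below 0.03 m/s); the robot touches nothing.
It fails at once if a bystander (ink pot, ink jar, spray can or palette knife) is pushed more than 25 mm or knocked over (distance of any of ink_pot, ink_jar, spray_can, knife from where it was at the start of the episode above 0.025 m or angle between any of ink_pot, ink_jar, spray_can's own z axis and vertical above 0.35 rad).
It fails at once if the gripper touches an offcut (contact force between any of the fingers, the arm and offcut0 above 0.5 N or contact force between any of the fingers, the arm and offcut1 above 0.5 N or contact force between any of the fingers, the arm and offcut2 above 0.5 N or contact force between any of the fingers, the arm and offcut3 above 0.5 N).
It also fails if it takes over 72 s, if anything falls off the work surface, if the arm or the gripper's body presses on something with over 40 N, if the wrist force passes 120 N, or if a joint passes its speed limit or range.

## Robot

A 6-joint arm with a two-finger parallel gripper is mounted at the origin on the work surface. World frame = base frame: x ahead of the robot, y to its left, z up, the work surface at z = 0. Lengths are in m, angles in degrees, forces in N, time in s.
With the tool pointing down it reaches from about 0.35 to 0.875 m from the base axis. Payload 4.2 kg.
Tool frame: the origin (TCP) lies on the centre line of the jaws, within the pads' length; the fingertips stand 11 mm ahead of it and the grasp point (between the pads) lies 8 mm behind it; y points along the fingers, z is the direction in which the jaws open and shut, and the axes are right-handed (so a half turn about y gives the same grasp; the last joint's range is limited). The gripper opens to 87 mm and grips with 3 to 60 N. Pads are 19 mm wide; open, the fingers measure 117 mm over their backs; the gripper's body (75 mm by 190 mm) begins 51 mm behind the grasp point.
Start: joints at [89.817, 22.042, 0.453, 0, -68.411, -14.817], TCP at [0.162, 0.604, 0.234] pointing down, gripper open.
Joint ranges: [-179.83, 179.83], [-69.29, 118.12], [-61.27, 80.66], [-181.25, 117.63], [-171.15, -9.14], [-177.46, 177.46]. Speed limits (degrees/s): [159.86, 159.86, 180, 180, 180, 180].

## Interface

Orientations are given as a 3x3 rotation matrix whose columns are the frame's x, y, z axes.
In Python, from station import r, optics gives the robot as it stands. The module is installed in compiled form; this text tells all that it offers.
- The arm moves only by the tool step_arm, never from a script. Its argument "moves" is a list that holds one entry, the list of rows, each a list of 7 numbers: the turn, a rotation vector about the tool's x, y, z in rad, then the shift along the tool's x, y, z in cm, then the opening in per cent of the stroke, from 0 (shut) to 100 (fully open). A call has exactly 5 rows; each row is the pose to reach, as a shift and turn from the pose commanded when the call began, along the tool's axes at that moment; what a row does not reach only later rows make up. A row lasts 1/12 s, in which the tool goes at most 41.7 mm and 7.16 degrees, less where a joint would pass 70% of its speed; a pose out of reach is approached as far as the arm can. A call with a gripper value outside its range is refused whole. The fingers move at their own pace and stop on an object; the grip force is fixed at half the most. Time passes only in rows, so rows that repeat a pose let the fingers close, or fill a call up. It gives the time, the measured TCP pose, the force and the opening at its end, in the units of the state.
- r.sense(): the state, without advancing time (a new reading comes with each control period).
- optics.capture(name): name is "scene" or "side" or "wrist"; returns a dict with "image" (384x512x3 uint8, red, green, blue), "fov_y" (degrees; the focal length in pixels is half the picture's height over the tangent of half this angle, whatever the lens; pixels are square), "cx", "cy" (the principal point, pixels), "cam_to_world" (4x4, takes a point from camera to world coordinates). Camera axes: x right, y down, z forward; pixel columns grow to the right and rows downward; lengths in m; the calibration is good to about 2 mm. A picture is of the moment at which its call begins. There is no depth.
- r.finish_job(): hands the job in, once; it reports no verdict.
The state is a dict: "time_s": time; "joints": joint angles; "joint_velocities": joint speeds; "effort": joint torques, N m; "tcp_pos": TCP position; "ee_rot": TCP orientation; "wrist_force": force on the tool from outside, world axes, zero at the start; "moment": the same for the moment, N m; "gripper_width": opening from 0.0 (shut) to 1.0 (fully open).
Only numpy, scipy, OpenCV 4.12 (cv2) and the standard library are available. Lean on these libraries where they do the work, as an engineer would, in place of code of your own. Each camera call takes 0.05 s, during which the arm holds its last target.

## Working session

There is one attempt and no reset: what is moved stays moved. The work goes in short steps, Python scripts to look and compute and a tool call to move; the robot and the scene stay as the last step left them, time stands still between calls to the robot, and variables do not carry over. Pictures are saved under pics/ and viewed, and the job is handed in when it is done.

Besides the shell and the picture viewer there is one more tool, called after ">>>" by a JSON object that holds its "op" and its "data", one argument or row to a line. step_arm: Moves the arm, as the interface text tells. Its arguments: {"type":"object","properties":{"moves":{"type":"array"}},"required":["moves"]}

```bash
mkdir -p pics; python3 - <<'E'
from station import r, optics
import cv2,json,pickle
s=r.sense();print(s)
for n in ["scene","side","wrist"]:
    c=optics.capture(n);pickle.dump(c,open(f'pics/{n}0.pkl','wb'))
    cv2.imwrite(f'pics/{n}0.png',cv2.resize(c['image'][:,:,::-1],(800,600),interpolation=cv2.INTER_CUBIC))
    print(n,c['fov_y'],c['cx'],c['cy'],c['cam_to_world'])
E
```

```text
{'time_s': 0.0, 'joints': array([ 8.98182331e+01,  2.20898359e+01,  3.80346791e-01, -2.96069690e-02,
       -6.84086065e+01, -1.48169300e+01]), 'joint_velocities': array([ 0.040185  ,  0.07647092,  0.02050806, -0.0673142 ,  0.08362129,
        0.02025856]), 'effort': array([ 2.76133420e-06, -3.90665781e+01,  1.87409949e+01,  4.22002763e+00,
        1.12091313e-02, -1.87887181e-04]), 'tcp_pos': array([0.16157234, 0.60316945, 0.23247158]), 'ee_rot': array([[-9.65882371e-01, -4.87016697e-04, -2.58980708e-01],
       [ 2.58981159e-01, -2.05957408e-03, -9.65880178e-01],
       [-6.29901796e-05, -9.99997760e-01,  2.11543444e-03]]), 'wrist_force': array([-0.39175431, -1.11378144, -0.69171573]), 'moment': array([0.00208723, 0.04256577, 0.02775635]), 'gripper_width': 0.9986232818737392}
scene 47.88414246221453 266.5977483328219 187.32432185094032 [[-8.88382612e-01  3.60915278e-01 -2.83754289e-01  8.16723021e-01]
 [ 4.59103737e-01  6.97975016e-01 -5.49594974e-01  6.52337479e-01]
 [-3.03818179e-04 -6.18523273e-01 -7.85766421e-01  1.03424017e+00]
 [ 0.00000000e+00  0.00000000e+00  0.00000000e+00  1.00000000e+00]]
side 44.56551711195849 248.13764260704133 186.02896021411271 [[ 0.90017703 -0.25606375  0.35229629 -0.09597515]
 [-0.43541683 -0.51116376  0.74102887 -1.2154521 ]
 [-0.00966953 -0.8204529  -0.57163234  0.99110282]
 [ 0.          0.          0.          1.        ]]
wrist 65.19075080909253 251.2934922070304 194.46252099080505 [[-0.25974239 -0.92348319 -0.28233436  0.2388807 ]
 [-0.96567382  0.24924668  0.07314484  0.58182877]
 [ 0.00282287  0.29164171 -0.95652347  0.38409088]
 [ 0.          0.          0.          1.        ]]
```

View pics/scene0.png

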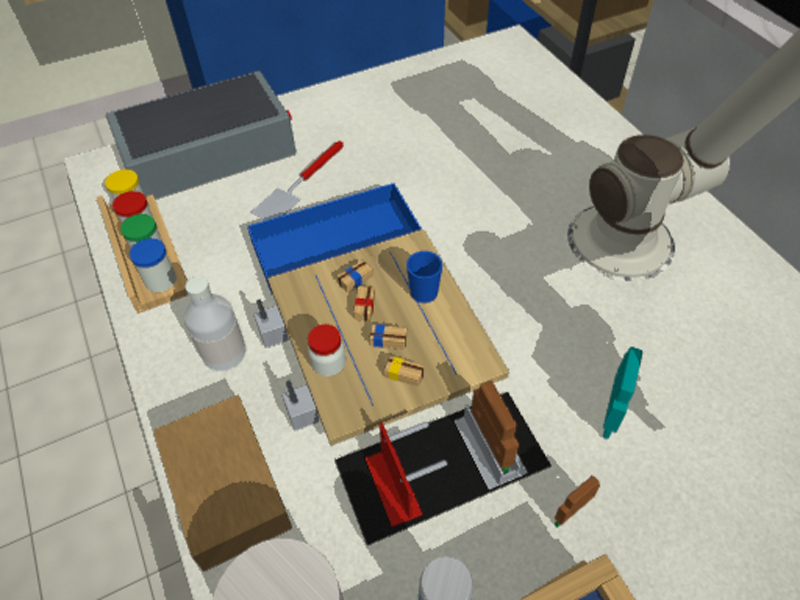

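View pics/side0.png

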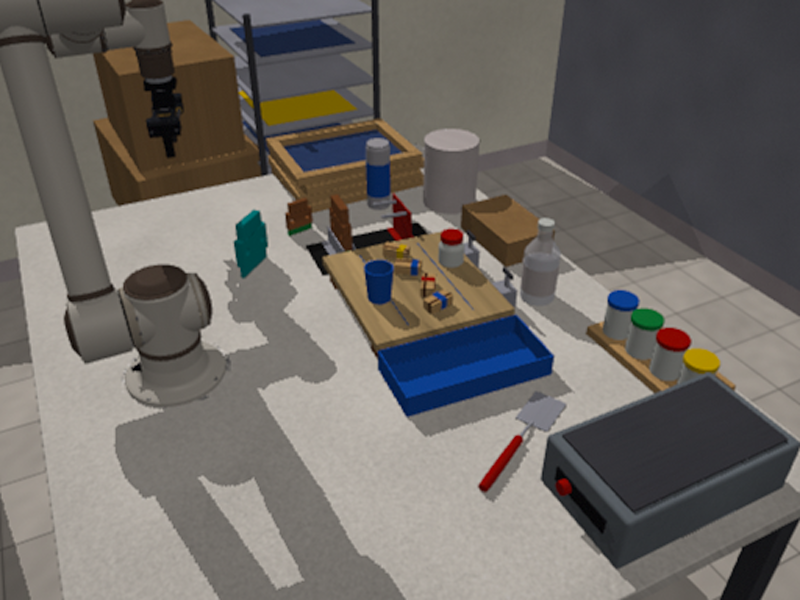

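View pics/wrist0.png

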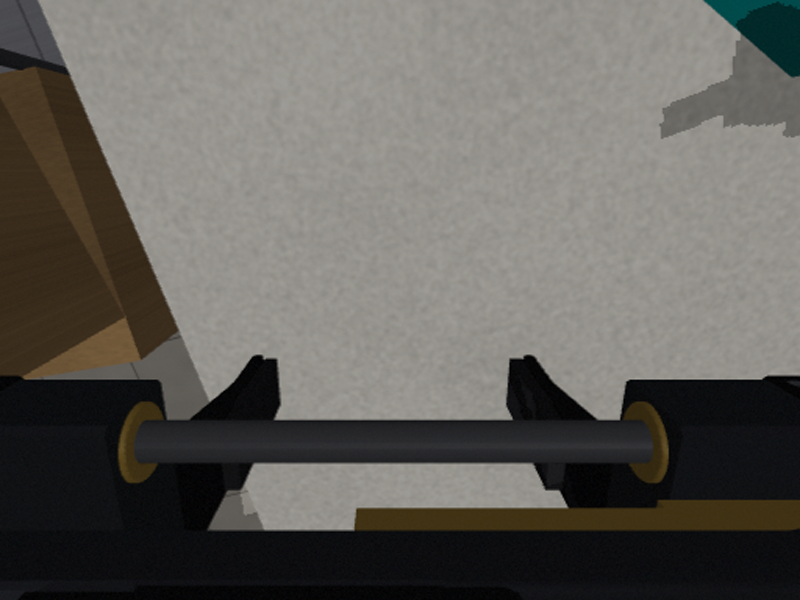

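Squeegee candidates in the scene picture (800x600): big brown one in the cradle (495,425), turquoise one (622,392), small brown one lying or standing at (577,500). By the description, the one in the cradle is meant. Checking this in close crops.

```bash
cat > h.py <<'E'
import numpy as np,cv2,pickle
def load(n): return pickle.load(open(f'pics/{n}.pkl','rb'))
def f(c): return 192/np.tan(np.radians(c['fov_y'])/2)
def ray(c,u,v):
    M=c['cam_to_world'];d=M[:3,:3]@np.array([(u-c['cx'])/f(c),(v-c['cy'])/f(c),1.]);return M[:3,3],d
def onz(c,u,v,z):
    o,d=ray(c,u,v);return o+d*(z-o[2])/d[2]
def proj(c,P):
    M=c['cam_to_world'];p=(np.atleast_2d(P)-M[:3,3])@M[:3,:3]
    return np.c_[c['cx']+f(c)*p[:,0]/p[:,2],c['cy']+f(c)*p[:,1]/p[:,2]]
def tri(obs):
    A=np.zeros((3,3));b=np.zeros(3)
    for c,u,v in obs:
        o,d=ray(c,u,v);d=d/np.linalg.norm(d);Q=np.eye(3)-np.outer(d,d);A+=Q;b+=Q@o
    return np.linalg.solve(A,b)
def crop(c,u0,v0,u1,v1,name,k):
    im=c['image'][v0:v1,u0:u1,::-1];im=cv2.resize(im,None,fx=k,fy=k,interpolation=cv2.INTER_CUBIC)
    for u in range((u0//20+1)*20,u1,20):
        x=int((u-u0+.5)*k);cv2.line(im,(x,0),(x,6),(255,0,255),1);cv2.putText(im,str(u),(x,16),0,.4,(255,0,255),1)
    for v in range((v0//20+1)*20,v1,20):
        y=int((v-v0+.5)*k);cv2.line(im,(0,y),(6,y),(255,0,255),1);cv2.putText(im,str(v),(8,y+4),0,.4,(255,0,255),1)
    cv2.imwrite(name,im)
E
python3 - <<'E'
from h import *
s=load('scene0');d=load('side0')
crop(s,150,110,335,245,'pics/a.png',4.3)
crop(s,205,225,365,345,'pics/b.png',5)
crop(d,190,115,350,235,'pics/c.png',5)
E
```

```text
(no output)
```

View pics/a.png

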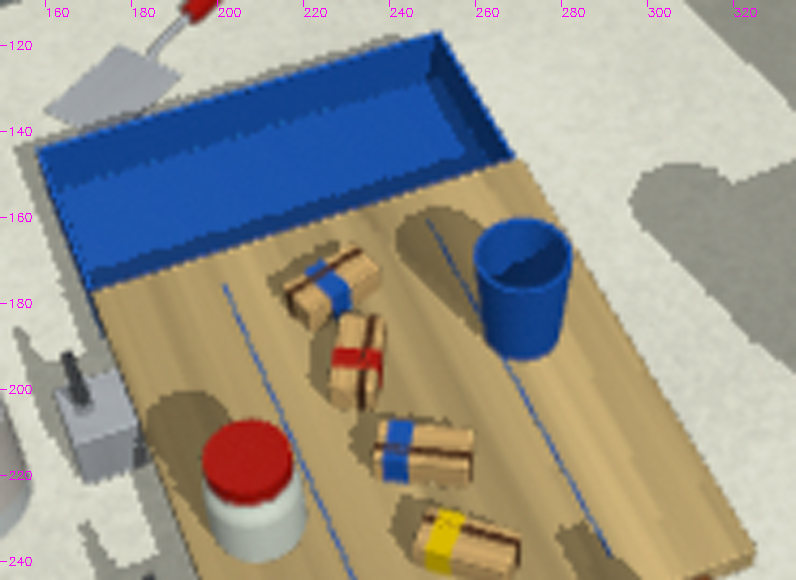

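View pics/b.png

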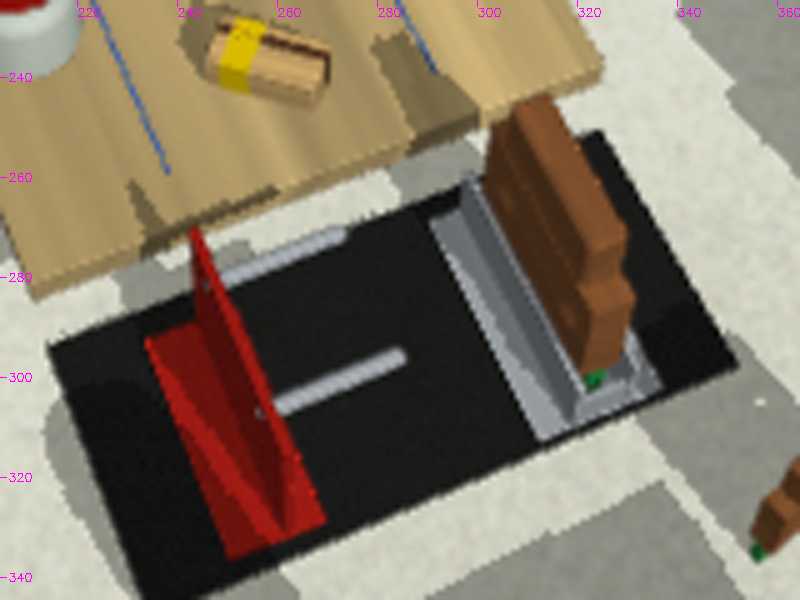

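View pics/c.png

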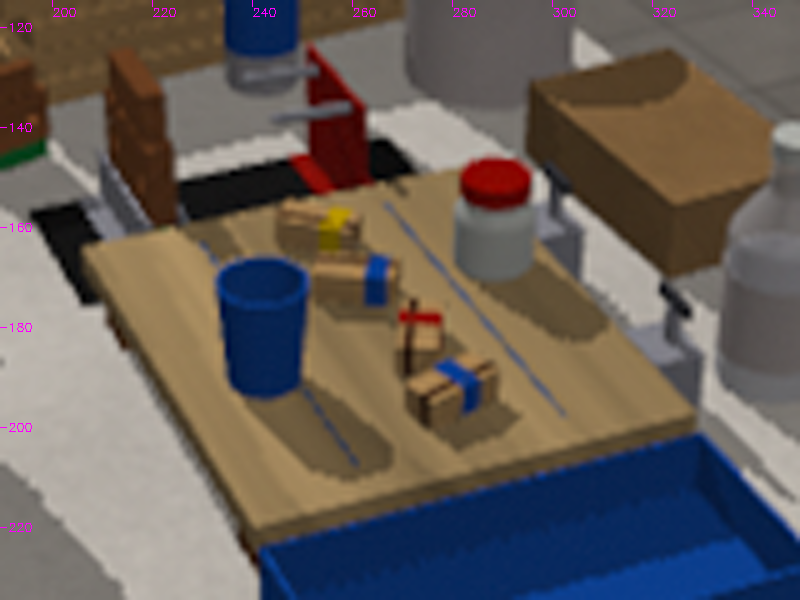

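```bash
cat > fit.py <<'E'
from h import *
from scipy.optimize import least_squares
s=load('scene0');d=load('side0')
def P(p,L):
    x,y,a=p;L=np.array(L,float);c_,s_=np.cos(a),np.sin(a)
    return np.c_[x+c_*L[:,0]-s_*L[:,1],y+s_*L[:,0]+c_*L[:,1],L[:,2]]
def fit(obs,x0):
    def res(p):
        return np.concatenate([(proj(c,P(p,[l]))[0]-np.array(uv)) for c,l,uv in obs])
    r=least_squares(res,x0,loss='soft_l1');return r.x,res(r.x).reshape(-1,2)
E
python3 - <<'E'
from fit import *
B=lambda x,y:(x,y,.06)
obs=[(s,B(-.16,.18),(325.2,237)),(s,B(.16,.18),(211,282)),(s,B(.16,-.18),(171.4,177)),(s,B(-.16,-.18),(270.7,147)),
(d,B(-.16,.18),(206.2,164.8)),(d,B(-.16,-.18),(240,220.8)),(d,B(.16,-.18),(329,197.8)),(d,B(.16,.18),(284,148.4))]
for o in obs: print(o[1],onz(o[0],*o[2],.06).round(4))
p,rr=fit(obs,[.6,0,0]);print('board',p,np.degrees(p[2]));print(rr.round(1))
# squeegee top
for uv in [(306.9,246),(313.5,243.6),(330,271),(323,278)]: print('sq',onz(s,*uv,.149).round(4))
for uv in [(273.5,271.8),(285.3,296.3)]: print('peg',onz(s,*uv,.102).round(4))
for uv in [(243.5,270.5)]: print('plate top -y',onz(s,*uv,.111).round(4))
print('peg side',onz(d,247.5,130.3,.102),onz(d,241,138.5,.102))
for uv in [(243.5,270.5)]: print('plate top -y',onz(s,*uv,.111).round(4))
E
```

```text
(-0.16, 0.18, 0.06) [0.4044 0.1894 0.06  ]
(0.16, 0.18, 0.06) [0.721  0.1703 0.06  ]
(0.16, -0.18, 0.06) [ 0.6944 -0.191   0.06  ]
(-0.16, -0.18, 0.06) [ 0.3807 -0.1643  0.06  ]
(-0.16, 0.18, 0.06) [0.3984 0.186  0.06  ]
(-0.16, -0.18, 0.06) [ 0.3718 -0.169   0.06  ]
(0.16, -0.18, 0.06) [ 0.6898 -0.1916  0.06  ]
(0.16, 0.18, 0.06) [0.7161 0.161  0.06  ]
board [ 5.47875112e-01  1.97882327e-04 -7.23388906e-02] -4.144713128313452
[[ 1.4  0.1]
 [-0.1 -0.8]
 [-0.   0. ]
 [ 1.  -1.3]
 [ 0.2 -0.9]
 [ 0.8 -0.5]
 [ 1.  -0.5]
 [ 0.1 -1.1]]
sq [0.4935 0.2329 0.149 ]
sq [0.4763 0.2344 0.149 ]
sq [0.4803 0.3129 0.149 ]
sq [0.5035 0.3203 0.149 ]
peg [0.5829 0.2349 0.102 ]
peg [0.5878 0.302  0.102 ]
plate top -y [0.6464 0.2035 0.111 ]
peg side [0.61962111 0.28957249 0.102     ] [0.56787305 0.24043553 0.102     ]
plate top -y [0.6464 0.2035 0.111 ]
```

```bash
cat >> fit.py <<'E'
def box(x0,x1,y0,y1,z0,z1):
    c=[(x,y,z) for x in(x0,x1) for y in(y0,y1) for z in(z0,z1)]
    return [(a,b) for i,a in enumerate(c) for b in c[i+1:] if sum(u!=v for u,v in zip(a,b))==1]
def cyl(rad,z):
    t=np.linspace(0,2*np.pi,25);q=[(rad*np.cos(a),rad*np.sin(a),z) for a in t];return list(zip(q[:-1],q[1:]))
def ov(c,u0,v0,u1,v1,k,name,items):
    im=cv2.resize(c['image'][v0:v1,u0:u1,::-1],None,fx=k,fy=k,interpolation=cv2.INTER_CUBIC)
    for p,segs,col in items:
        for a,b in segs:
            q=proj(c,P(p,[a,b]));q=(q-[u0,v0]+.5)*k
            cv2.line(im,tuple(int(t) for t in q[0]),tuple(int(t) for t in q[1]),col,1,cv2.LINE_AA)
    cv2.imwrite(name,im)
E
cat > t.py <<'E'
from fit import *
yaw=-.0723
o=[(s,(-.035,-.034,.102),(273.5,271.8)),(s,(-.035,.034,.102),(285.3,296.3)),(d,(-.035,.034,.102),(238.6,130)),(d,(-.035,-.034,.102),(245,138.6)),
(d,(.034,.06,.111),(252,123.6)),(d,(.034,-.06,.111),(263.6,135.)),(s,(.034,-.06,.111),(243.5,270.1))]
p,rr=fit(o,[.62,.27,yaw]);print('rack',p);print(rr.round(1))
o=[(s,(-.011,-.042,.149),(313.5,243.6)),(s,(-.011,.042,.149),(330,271)),(s,(.011,.042,.149),(323,278)),(s,(.011,-.042,.149),(306.9,246))]
q,rr=fit(o,[.49,.27,yaw]);print('sq',q);print(rr.round(1))
R=box(.031,.037,-.06,.06,.004,.111)+[((-.035,y,.102),(.031,y,.099)) for y in(-.034,.034)]
S=box(-.011,.011,-.042,.042,.109,.149)+box(-.011,.011,-.055,.055,.04,.109)
C=box(-.035,.035,-.065,.065,.004,.008)
bp=(.5479,.0002,yaw)
BB=box(-.16,.16,-.18,.18,0,.06);T=box(-.16,.16,-.075-.262,.075-.262,0,.05)
Y=(0,255,255);G=(0,255,0)
it=[(p,R,Y),(q,S,G),(q,C,Y),(bp,BB,G),(bp,T,Y)]
ov(s,205,225,365,345,5,'pics/o1.png',it)
ov(d,190,115,350,235,5,'pics/o2.png',it)
ov(s,150,90,350,240,4,'pics/o3.png',it)
E
python3 t.py
```

```text
rack [ 0.61909796  0.26559725 -0.08745208]
[[ 0.6 -0.3]
 [ 0.3  0.1]
 [ 0.2  0.7]
 [-0.3 -0.2]
 [ 0.5 -0.7]
 [ 0.1  1.1]
 [-0.6  0.4]]
sq [ 0.4884441   0.27514606 -0.06854505]
[[ 0.5 -0.4]
 [ 1.1  1.8]
 [-0.5 -1.7]
 [-1.2  0.4]]
```

View pics/o1.png

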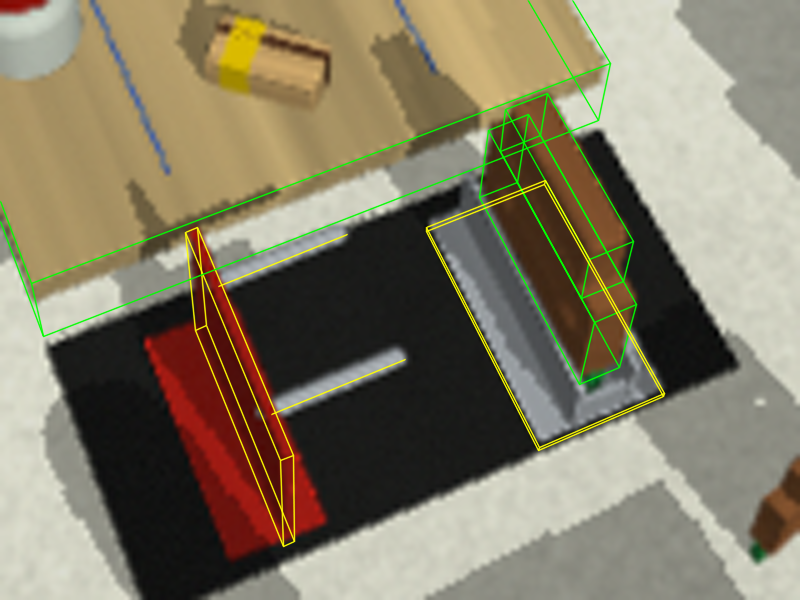

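View pics/o2.png

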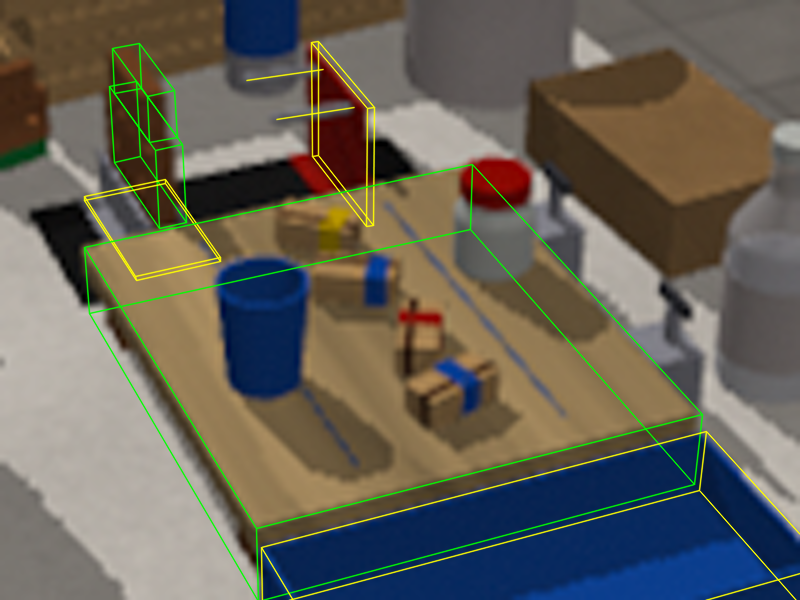

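```bash
cat > t2.py <<'E'
from fit import *
bp=(.5479,.0002,-.0723)
def tob(w):
    c_,s_=np.cos(bp[2]),np.sin(bp[2]);x,y=w[0]-bp[0],w[1]-bp[1];return np.round([c_*x+s_*y,-s_*x+c_*y],4)
A=lambda x,y,z:onz(s,150+x/4.3-.5,110+y/4.3-.5,z)
D=lambda x,y,z:onz(d,190+x/5-.5,115+y/5-.5,z)
for n,a in dict(pot=(A(523,255,.14),D(263,277,.14)),jar=(A(248,457,.135),D(496,177,.135)),b1=(A(332,280,.084),D(452,380,.084)),red=(A(358,352,.084),D(421,325,.084)),b2=(A(424,440,.084),D(357,268,.084)),ye=(A(470,530,.084),D(319,215,.084))).items():
    print(n,[w[:2].round(3) for w in a],[tob(w) for w in a])
E
python3 t2.py
```

```text
pot [array([ 0.453, -0.024]), array([ 0.452, -0.018])] [array([-0.0925, -0.0315]), array([-0.0947, -0.0253])]
jar [array([0.667, 0.036]), array([0.661, 0.033])] [array([0.1159, 0.0439]), array([0.11  , 0.0411])]
b1 [array([ 0.554, -0.106]), array([ 0.546, -0.111])] [array([ 0.0135, -0.1054]), array([ 0.0066, -0.1105])]
red [array([ 0.564, -0.043]), array([ 0.559, -0.044])] [array([ 0.0187, -0.0417]), array([ 0.0144, -0.0428])]
b2 [array([0.556, 0.039]), array([0.553, 0.041])] [array([0.0051, 0.0394]), array([0.002 , 0.0412])]
ye [array([0.56 , 0.111]), array([0.561, 0.119])] [array([0.0041, 0.1115]), array([0.0043, 0.119 ])]
```

View pics/o3.png

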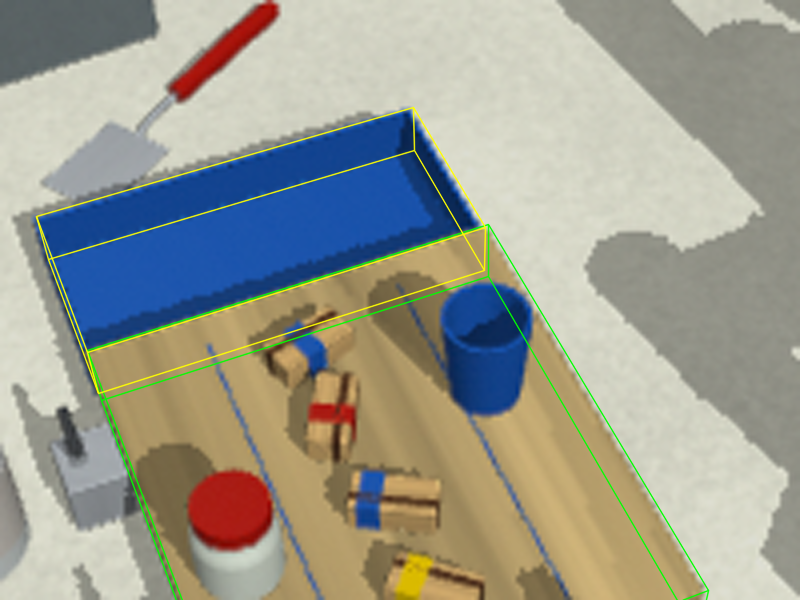

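```bash
cat > go.py <<'E'
import sys,numpy as np
from station import r
from scipy.spatial.transform import Rotation as R
# usage: go.py x y z dirdeg ; tool z along dir, tool y down
def go(x,y,z,a):
    s=r.sense();E=np.array(s['ee_rot']);p=np.array(s['tcp_pos']);a=np.radians(a)
    zt=np.array([np.cos(a),np.sin(a),0]);yt=np.array([0,0,-1.]);T=np.c_[np.cross(yt,zt),yt,zt]
    rv=R.from_matrix(E.T@T).as_rotvec();d=E.T@(np.array([x,y,z])-p)
    print('t',round(s['time_s'],2),'tcp',p.round(4),'dir',round(float(np.degrees(np.arctan2(E[1,2],E[0,2]))),1),'w',round(s['gripper_width']*87,1),'F',np.round(s['wrist_force'],1),'j',np.round(s['joints'],0))
    print('turn',rv.round(4),'shift cm',(d*100).round(2))
go(*map(float,sys.argv[1:5]))
E
python3 go.py .487 .275 .25 176.0
python3 -c "
from h import *
s=load('scene0');d=load('side0')
print(tri([(s,445*.64,567*.64),(d,377*.64,143*.64)]))
print(onz(s,445*.64,570*.64,.19))"
```

```text
t 0.15 tcp [0.1617 0.6033 0.2327] dir -105.0 w 86.9 F [ 0.7  0.7 -0.3] j [ 90.  22.   0.  -0. -68. -15.]
turn [-1.3000e-03  1.3787e+00 -1.2000e-03] shift cm [-39.93  -1.68  23.29]
[0.67317465 0.45321139 0.19397132]
[0.6762218  0.45435927 0.19      ]
```

>>> {"op": "step_arm", "data": {
  "moves": [
    [[0,0.12,0,-3.4,-0.4,2,100],[0,0.24,0,-6.8,-0.8,4,100],[0,0.36,0,-10.2,-1.2,6,100],[0,0.48,0,-13.6,-1.6,8,100],[0,0.6,0,-17,-1.7,10,100]]
  ]
}}

```text
time_s: 0.57
tcp_pos: [0.301, 0.4618, 0.2511]
ee_rot: [[-0.647, 0.0, -0.762], [0.762, 0.001, -0.647], [0.0, -1.0, -0.001]]
wrist_force: [0.0, -0.5, 0.0]
gripper_width: 1.0
```

```bash
python3 go.py .487 .275 .25 176.0
```

```text
t 0.57 tcp [0.301  0.4618 0.2511] dir -139.7 w 87.0 F [ 0.  -0.5  0. ] j [ 74.  14.  -8.   0. -67. -33.]
turn [6.000e-04 7.737e-01 5.000e-04] shift cm [-26.28   0.1   -2.09]
```

>>> {"op": "step_arm", "data": {
  "moves": [
    [[0,0.12,0,-4.1,0,-0.3,100],[0,0.24,0,-8.2,0,-0.6,100],[0,0.36,0,-12.3,0,-1,100],[0,0.48,0,-16.4,0,-1.3,100],[0,0.6,0,-20.5,0,-1.6,100]]
  ]
}}

```text
time_s: 0.98
tcp_pos: [0.4466, 0.3162, 0.2505]
ee_rot: [[-0.103, -0.0, -0.995], [0.995, -0.0, -0.103], [0.0, -1.0, 0.0]]
wrist_force: [1.5, 0.5, 0.1]
gripper_width: 0.998
```

```bash
python3 go.py .487 .275 .25 176.0
```

```text
t 0.98 tcp [0.4466 0.3162 0.2505] dir -174.1 w 86.8 F [1.5 0.5 0.1] j [ 52.  14.  -9.  -0. -67. -46.]
turn [-0.0002  0.1731 -0.    ] shift cm [-4.51  0.05 -3.6 ]
```

>>> {"op": "step_arm", "data": {
  "moves": [
    [[0,0.09,0,-2.2,0,-1.8,100],[0,0.173,0,-4.5,0,-3.6,100],[0,0.173,0,-4.5,0,-3.6,100],[0,0.173,0,-4.5,0,-3.6,100],[0,0.173,0,-4.5,0,-3.6,100]]
  ]
}}

```text
time_s: 1.4
tcp_pos: [0.4861, 0.2771, 0.2502]
ee_rot: [[0.064, -0.001, -0.998], [0.998, -0.0, 0.064], [-0.0, -1.0, 0.001]]
wrist_force: [-0.6, 0.3, -0.1]
gripper_width: 1.002
```

```bash
python3 go.py .487 .275 .25 176.0; cat > snap.py <<'E'
import sys,pickle,cv2
from station import r,optics
for n in sys.argv[2:]:
    c=optics.capture(n);k=n+sys.argv[1];pickle.dump(c,open(f'pics/{k}.pkl','wb'))
    cv2.imwrite(f'pics/{k}.png',cv2.resize(c['image'][:,:,::-1],(800,600),interpolation=cv2.INTER_CUBIC))
E
python3 snap.py 1 wrist
```

```text
t 1.4 tcp [0.4861 0.2771 0.2502] dir 176.4 w 87.2 F [-0.6  0.3 -0.1] j [ 46.  15.  -7.  -0. -68. -50.]
turn [-0.0006  0.0062 -0.0002] shift cm [-0.21  0.02 -0.11]
```

View pics/wrist1.png

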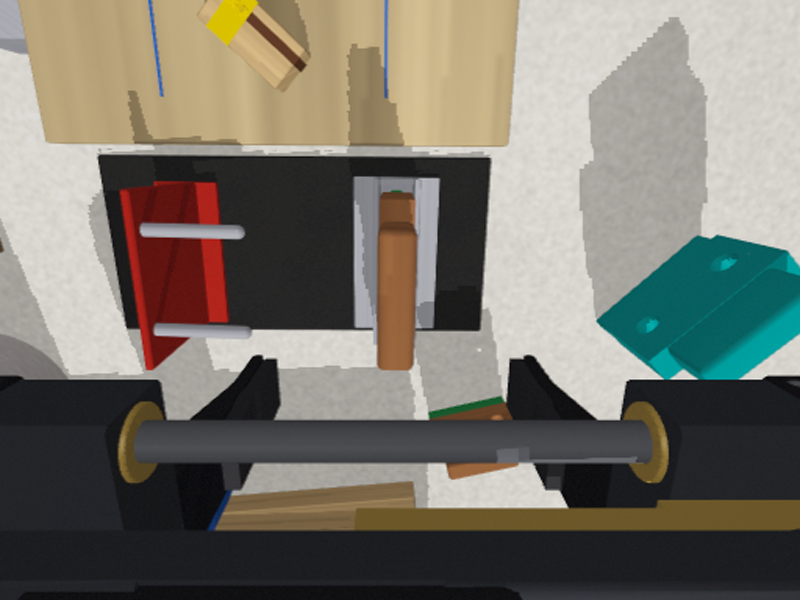

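```bash
cat > w.py <<'E'
from fit import *
w=load('wrist1')
Z=lambda x,y,z:onz(w,x*.64,y*.64,z).round(4)
print('handle',Z(381,227,.149),Z(416,227,.149),Z(378,369,.149),Z(413,369,.149))
print('pegs',Z(243,232.5,.102),Z(249,332,.102))
print('cradle foot',Z(354,177,.008),Z(440,178,.008),Z(355,327,.008),Z(434,327,.008))
print('board +y',Z(45,141,.06),Z(508,146,.06))
E
python3 w.py
```

```text
handle [0.4889 0.2293 0.149 ] [0.4701 0.2305 0.149 ] [0.4966 0.3121 0.149 ] [0.476  0.3134 0.149 ]
pegs [0.5785 0.2333 0.102 ] [0.5851 0.3006 0.102 ]
cradle foot [0.5124 0.2062 0.008 ] [0.4429 0.2115 0.008 ] [0.5229 0.3348 0.008 ] [0.4527 0.3394 0.008 ]
board +y [0.7183 0.1673 0.06  ] [0.4002 0.1911 0.06  ]
```

```bash
python3 go.py .4832 .272 .123 175.7
```

```text
t 1.45 tcp [0.4858 0.2775 0.2504] dir 176.4 w 87.3 F [-1.   0.1 -0.4] j [ 46.  15.  -7.  -0. -68. -50.]
turn [-0.0004  0.0123 -0.0001] shift cm [-0.57 12.74  0.22]
```

>>> {"op": "step_arm", "data": {
  "moves": [
    [[0,0.012,0,-0.6,3,0.2,100],[0,0.012,0,-0.6,6,0.2,100],[0,0.012,0,-0.6,9,0.2,100],[0,0.012,0,-0.6,11.5,0.2,100],[0,0.012,0,-0.6,12.7,0.2,100]]
  ]
}}

```text
time_s: 1.87
tcp_pos: [0.4814, 0.2711, 0.1202]
ee_rot: [[0.074, -0.005, -0.997], [0.997, -0.003, 0.074], [-0.004, -1.0, 0.004]]
wrist_force: [0.5, -1.5, -0.4]
gripper_width: 1.003
```

>>> {"op": "step_arm", "data": {
  "moves": [
    [[0,0,0,0,0,0,0],[0,0,0,0,0,0,0],[0,0,0,0,0,0,0],[0,0,0,0,0,0,0],[0,0,0,0,0,0,0]]
  ]
}}

```text
time_s: 2.28
tcp_pos: [0.4844, 0.272, 0.125]
ee_rot: [[0.075, 0.002, -0.997], [0.997, 0.002, 0.075], [0.002, -1.0, -0.002]]
wrist_force: [-0.0, -0.4, -0.5]
gripper_width: 0.702
```

```bash
python3 go.py .4832 .272 .123 175.7
```

```text
t 2.28 tcp [0.4844 0.272  0.125 ] dir 175.7 w 61.1 F [-0.  -0.4 -0.5] j [ 46.  21. -18.   0. -51. -50.]
turn [ 0.0019 -0.0004  0.0021] shift cm [-0.01  0.2   0.12]
```

>>> {"op": "step_arm", "data": {
  "moves": [
    [[0,0,0,0,0,0,0],[0,0,0,0,0,0,0],[0,0,0,0,0,0,0],[0,0,0,0,0,0,0],[0,0,0,0,0,0,0]]
  ]
}}

```text
time_s: 2.7
tcp_pos: [0.484, 0.2712, 0.1236]
ee_rot: [[0.076, 0.0, -0.997], [0.997, 0.0, 0.076], [0.0, -1.0, -0.0]]
wrist_force: [0.6, 0.6, 0.4]
gripper_width: 0.326
```

>>> {"op": "step_arm", "data": {
  "moves": [
    [[0,0,0,0,0,0,0],[0,0,0,0,0,0,0],[0,0,0,0,0,0,0],[0,0,0,0,0,0,0],[0,0,0,0,0,0,0]]
  ]
}}

```text
time_s: 3.12
tcp_pos: [0.484, 0.2712, 0.1235]
ee_rot: [[0.076, -0.0, -0.997], [0.997, -0.0, 0.076], [-0.0, -1.0, 0.0]]
wrist_force: [0.2, -0.2, 0.7]
gripper_width: 0.251
```

```bash
python3 go.py .4832 .272 .25 175.7
```

```text
t 3.12 tcp [0.484  0.2712 0.1235] dir 175.6 w 21.8 F [ 0.2 -0.2  0.7] j [ 46.  21. -18.   0. -51. -50.]
turn [-0.0001 -0.0011 -0.0001] shift cm [  0.08 -12.65   0.08]
```

>>> {"op": "step_arm", "data": {
  "moves": [
    [[0,0,0,0,-2,0,0],[0,0,0,0,-5,0,0],[0,0,0,0,-8,0,0],[0,0,0,0,-11.5,0,0],[0,0,0,0,-15,0,0]]
  ]
}}

```text
time_s: 3.53
tcp_pos: [0.483, 0.2707, 0.2737]
ee_rot: [[0.076, -0.003, -0.997], [0.997, -0.002, 0.076], [-0.002, -1.0, 0.003]]
wrist_force: [1.1, 0.8, -3.6]
gripper_width: 0.25
```

```bash
python3 snap.py 2 scene wrist; python3 - <<'E'
from math import *
# stroke1 start in board coords (.011,.006)
bx,by,a=.547,0,-.0745
for X,Y in [(.011,.006),(.011,-.215),(.011,.15),(.02,.152)]:
    print(X,Y,round(bx+cos(a)*X-sin(a)*Y,4),round(by+sin(a)*X+cos(a)*Y,4))
E
python3 go.py .558 .005 .27 85.7
```

```text
0.011 0.006 0.5584 0.0052
0.011 -0.215 0.542 -0.2152
0.011 0.15 0.5691 0.1488
0.02 0.152 0.5783 0.1501
t 3.63 tcp [0.4865 0.2729 0.28  ] dir 175.7 w 21.8 F [ 0.9  1.  -1.8] j [ 46.  13.  -5.   0. -71. -50.]
turn [1.2000e-03 1.5707e+00 1.4400e-02] shift cm [-26.19   0.87  -9.13]
```

View pics/wrist2.png

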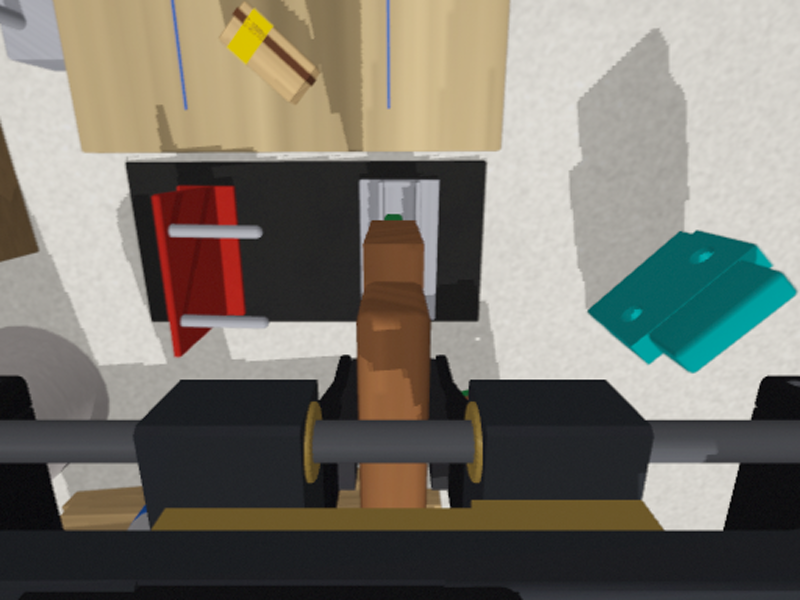

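View pics/scene2.png

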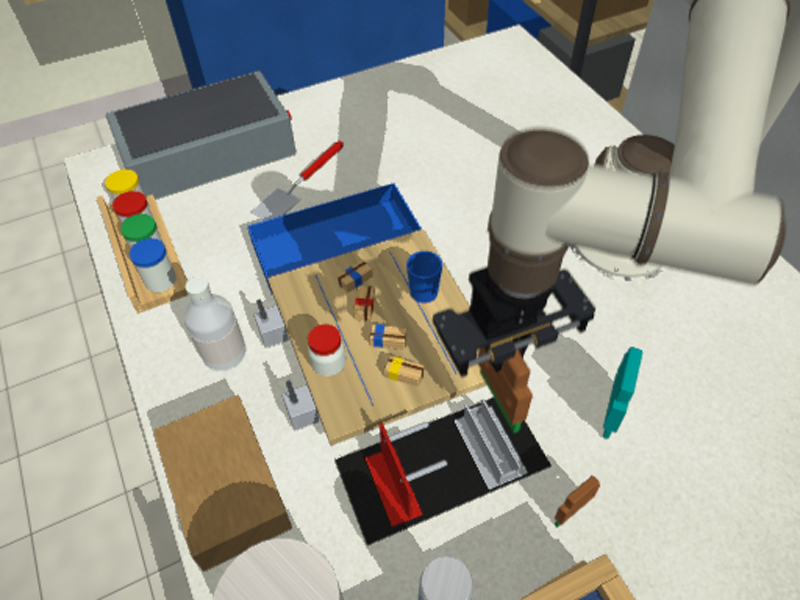

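>>> {"op": "step_arm", "data": {
  "moves": [
    [[0,0.12,0,-2,0,-0.7,0],[0,0.24,0,-4,0,-1.4,0],[0,0.36,0,-6,0,-2.1,0],[0,0.48,0,-8,0,-2.8,0],[0,0.6,0,-10,0,-3.5,0]]
  ]
}}

```text
time_s: 4.05
tcp_pos: [0.5105, 0.1678, 0.2718]
ee_rot: [[0.63, -0.003, -0.776], [0.776, -0.001, 0.63], [-0.003, -1.0, 0.002]]
wrist_force: [-0.3, -0.0, -2.7]
gripper_width: 0.252
```

```bash
python3 go.py .558 .005 .275 85.7
```

```text
t 4.05 tcp [0.5105 0.1678 0.2718] dir 140.9 w 22.0 F [-0.3 -0.  -2.7] j [ 35.  12.  -8.  -0. -70. -75.]
turn [-4.00e-04  9.64e-01 -3.20e-03] shift cm [ -9.64  -0.32 -13.95]
```

>>> {"op": "step_arm", "data": {
  "moves": [
    [[0,0.12,0,-1.2,0,-2,0],[0,0.24,0,-2.5,-0.2,-4,0],[0,0.36,0,-3.7,-0.3,-6,0],[0,0.48,0,-5,-0.3,-8,0],[0,0.6,0,-6.2,-0.3,-10,0]]
  ]
}}

```text
time_s: 4.47
tcp_pos: [0.5498, 0.0568, 0.2749]
ee_rot: [[0.959, -0.003, -0.285], [0.285, -0.0, 0.959], [-0.003, -1.0, 0.001]]
wrist_force: [0.6, 0.6, -2.9]
gripper_width: 0.251
```

```bash
python3 go.py .558 .005 .275 85.7
```

```text
t 4.47 tcp [0.5498 0.0568 0.2749] dir 106.5 w 21.8 F [ 0.6  0.6 -2.9] j [ 23.  14.  -6.  -0. -71. -96.]
turn [-2.000e-04  3.637e-01 -3.000e-03] shift cm [-0.69 -0.01 -5.2 ]
```

>>> {"op": "step_arm", "data": {
  "moves": [
    [[0,0.12,0,-0.2,0,-1.7,0],[0,0.24,0,-0.4,0,-3.4,0],[0,0.363,0,-0.7,0,-5.2,0],[0,0.363,0,-0.7,0,-5.2,0],[0,0.363,0,-0.7,0,-5.2,0]]
  ]
}}

```text
time_s: 4.88
tcp_pos: [0.5582, 0.0055, 0.2749]
ee_rot: [[0.998, -0.003, 0.069], [-0.069, 0.0, 0.998], [-0.003, -1.0, -0.0]]
wrist_force: [0.8, 0.1, -2.8]
gripper_width: 0.251
```

```bash
python3 snap.py 3 scene wrist side; python3 go.py .558 .005 .275 85.7
```

```text
t 5.03 tcp [0.5586 0.0068 0.2759] dir 86.2 w 21.4 F [ 0.4  0.2 -2. ] j [  17.   14.   -5.   -0.  -71. -111.]
turn [-0.0001  0.0085 -0.0012] shift cm [-0.04  0.09 -0.18]
```

View pics/wrist3.png

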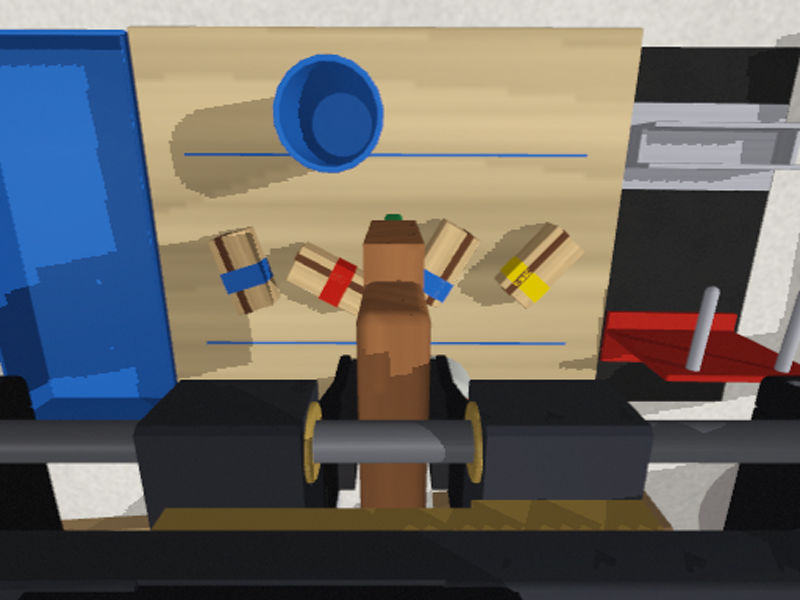

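View pics/side3.png

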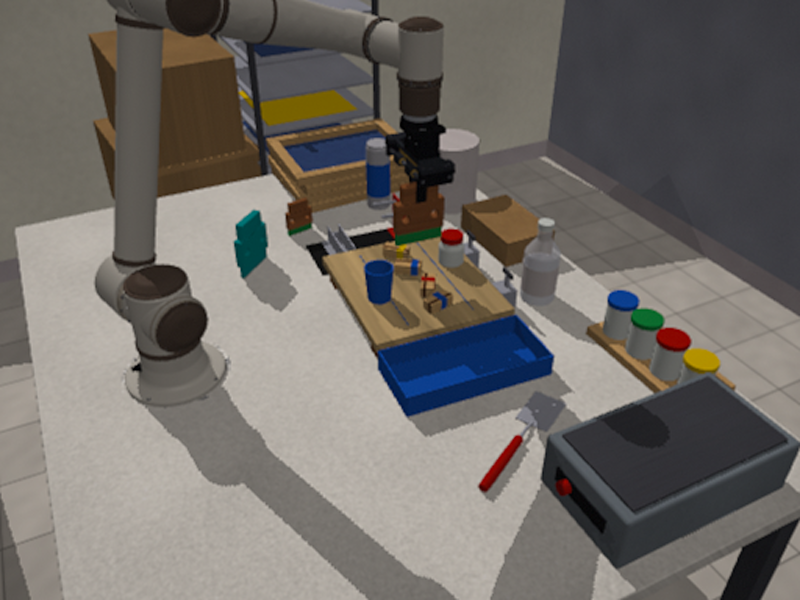

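```bash
python3 - <<'E'
from h import *
w=load('wrist3');crop(w,120,130,380,215,'pics/d.png',3)
crop(load('wrist1'),120,0,220,60,'pics/e.png',6)
E
```

```text
(no output)
```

View pics/d.png

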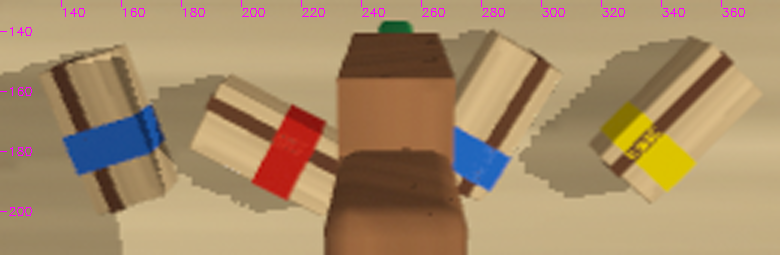

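```bash
cat > t3.py <<'E'
from fit import *
w=load('wrist3')
bp=(.547,0,-.0745)
def tob(q):
    c_,s_=np.cos(bp[2]),np.sin(bp[2]);x,y=q[0]-bp[0],q[1]-bp[1];return np.round([c_*x+s_*y,-s_*x+c_*y],4)
for n,l in dict(red=[(196,154.7),(183,179),(228,202)],b2=[(283,140),(307,153.3),(276.5,196.5)],ye=[(349.7,142.2),(373.7,162.2),(338,197.5),(315.7,178.2)],b1=[(134.7,155.5),(160.7,144.8),(178,191.5),(154,200.8)]).items():
    print(n,[list(tob(onz(w,*p,.084))) for p in l])
rim=[(243*1,0)]
for n,uv,z in [('pot left',(274,113),.14),('pot right',(383,113),.14),('pot top',(328,54),.14),('pot bot',(328,172),.14)]:
    print(n,tob(onz(w,uv[0]*.64,uv[1]*.64,z)))
print('board corners',tob(onz(w,128*.64,27*.64,.06)),tob(onz(w,643*.64,28*.64,.06)))
E
python3 t3.py
```

```text
red [[np.float64(-0.0131), np.float64(-0.0579)], [np.float64(0.0157), np.float64(-0.0745)], [np.float64(0.0438), np.float64(-0.0221)]]
b2 [[np.float64(-0.0304), np.float64(0.0413)], [np.float64(-0.0155), np.float64(0.0694)], [np.float64(0.0365), np.float64(0.036)]]
ye [[np.float64(-0.0284), np.float64(0.117)], [np.float64(-0.0057), np.float64(0.147)], [np.float64(0.0373), np.float64(0.1096)], [np.float64(0.0138), np.float64(0.0813)]]
b1 [[np.float64(-0.0117), np.float64(-0.1283)], [np.float64(-0.0241), np.float64(-0.0975)], [np.float64(0.0311), np.float64(-0.0814)], [np.float64(0.0429), np.float64(-0.111)]]
pot left [-0.0958 -0.0624]
pot right [-0.0962 -0.0004]
pot top [-0.1262 -0.0307]
pot bot [-0.0636 -0.0328]
board corners [-0.158  -0.1789] [-0.1595  0.1782]
```

```bash
python3 go.py .5701 .1617 .27 85.7
```

```text
t 5.03 tcp [0.5586 0.0068 0.2759] dir 86.2 w 21.4 F [ 0.4  0.2 -2. ] j [  17.   14.   -5.   -0.  -71. -111.]
turn [-0.0001  0.0085 -0.0012] shift cm [ 0.12  0.59 15.54]
```

>>> {"op": "step_arm", "data": {
  "moves": [
    [[0,0.005,0,0,0.3,4,0],[0,0.009,0,0.1,0.6,8,0],[0,0.009,0,0.1,0.6,12,0],[0,0.009,0,0.1,0.6,15.5,0],[0,0.009,0,0.1,0.6,15.5,0]]
  ]
}}

```text
time_s: 5.45
tcp_pos: [0.5706, 0.1673, 0.2697]
ee_rot: [[0.998, 0.001, 0.07], [-0.07, 0.002, 0.998], [0.001, -1.0, 0.002]]
wrist_force: [-0.2, -1.0, -1.6]
gripper_width: 0.25
```

```bash
python3 go.py .5701 .1617 .195 85.7
```

```text
t 5.45 tcp [0.5706 0.1673 0.2697] dir 86.0 w 21.8 F [-0.2 -1.  -1.6] j [  32.   18.   -1.   -0.  -71. -126.]
turn [-0.0021  0.0053  0.0006] shift cm [-0.02  7.46 -0.58]
```

>>> {"op": "step_arm", "data": {
  "moves": [
    [[0,0.005,0,0,2,-0.1,0],[0,0.005,0,0,4,-0.1,0],[0,0.005,0,0,6,-0.1,0],[0,0.005,0,0,7.5,-0.1,0],[0,0.005,0,0,7.5,-0.1,0]]
  ]
}}

```text
time_s: 5.87
tcp_pos: [0.5678, 0.1598, 0.1915]
ee_rot: [[0.997, -0.008, 0.081], [-0.081, -0.003, 0.997], [-0.007, -1.0, -0.003]]
wrist_force: [-0.3, 0.5, -3.9]
gripper_width: 0.253
```

```bash
python3 snap.py 4 scene side;python3 go.py .5701 .1617 .180 85.7; python3 - <<'E'
from h import *
crop(load('side4'),190,100,350,220,'pics/f.png',5)
E
```

```text
t 5.97 tcp [0.5703 0.1603 0.1955] dir 85.4 w 21.7 F [ 0.2  0.8 -2. ] j [  31.   21.   -8.    0.  -62. -126.]
turn [ 0.0008 -0.0054 -0.0004] shift cm [-0.03  1.55  0.14]
```

View pics/f.png

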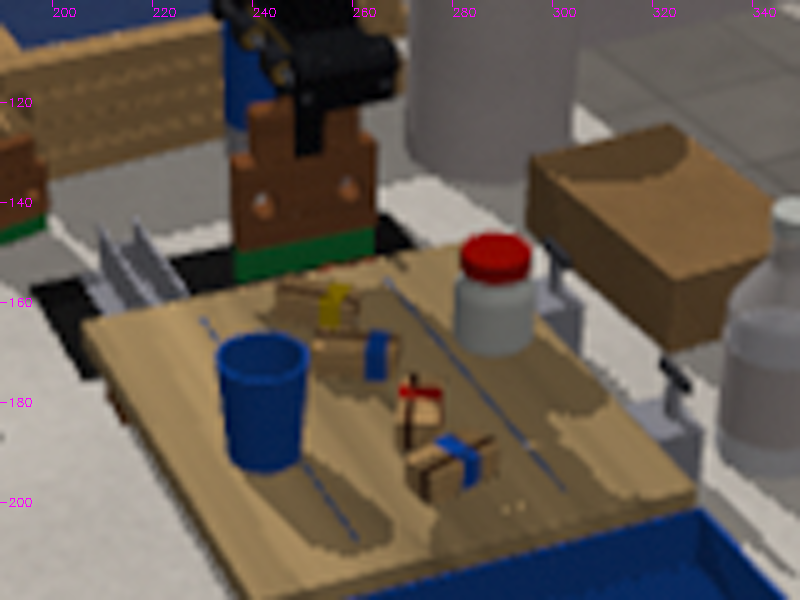

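>>> {"op": "step_arm", "data": {
  "moves": [
    [[0,-0.005,0,0,0.5,0.3,0],[0,-0.005,0,0,1,0.3,0],[0,-0.005,0,0,1.3,0.2,0],[0,-0.005,0,0,1.5,0.2,0],[0,-0.005,0,0,1.5,0.2,0]]
  ]
}}

```text
time_s: 6.38
tcp_pos: [0.5703, 0.1615, 0.1802]
ee_rot: [[0.997, -0.001, 0.077], [-0.077, -0.0, 0.997], [-0.001, -1.0, -0.0]]
wrist_force: [-0.5, -0.1, -2.9]
gripper_width: 0.251
```

```bash
python3 go.py .5702 -.0022 .180 85.7; python3 -c "
from math import *
for Y in (.1,.05,0,-.05,-.1,-.15,-.21): print(Y,.547+.9972*.011+.0744*Y,-.0744*.011+.9972*Y)"
```

```text
t 6.38 tcp [0.5703 0.1615 0.1802] dir 85.6 w 21.8 F [-0.5 -0.1 -2.9] j [  31.   21.   -9.   -0.  -60. -126.]
turn [ 0.0003 -0.0023 -0.0006] shift cm [  1.25   0.03 -16.32]
0.1 0.5654092000000001 0.0989016
0.05 0.5616892 0.049041600000000005
0 0.5579692 -0.0008183999999999998
-0.05 0.5542492000000001 -0.0506784
-0.1 0.5505292 -0.1005384
-0.15 0.5468092000000001 -0.1503984
-0.21 0.5423452000000001 -0.21023039999999998
```

Sweep along tool -z, about 0.8 cm per row.

>>> {"op": "step_arm", "data": {
  "moves": [
    [[0,0,0,0,0,-0.6,0],[0,0,0,0,0,-1.4,0],[0,0,0,0,0,-2.2,0],[0,0,0,0,0,-3,0],[0,0,0,0,0,-3.8,0]]
  ]
}}

```text
time_s: 6.8
tcp_pos: [0.5675, 0.1227, 0.1808]
ee_rot: [[0.997, 0.0, 0.078], [-0.078, 0.0, 0.997], [0.0, -1.0, 0.0]]
wrist_force: [0.6, -0.1, -2.5]
gripper_width: 0.251
```

>>> {"op": "step_arm", "data": {
  "moves": [
    [[0,0,0,0,0,-0.8,0],[0,0,0,0,0,-1.6,0],[0,0,0,0,0,-2.4,0],[0,0,0,0,0,-3.2,0],[0,0,0,0,0,-4,0]]
  ]
}}

```text
time_s: 7.22
tcp_pos: [0.5646, 0.0832, 0.1806]
ee_rot: [[0.997, 0.0, 0.077], [-0.077, 0.0, 0.997], [0.0, -1.0, 0.0]]
wrist_force: [0.5, 1.0, -3.2]
gripper_width: 0.251
```

>>> {"op": "step_arm", "data": {
  "moves": [
    [[0,0,0,0,0,-0.8,0],[0,0,0,0,0,-1.6,0],[0,0,0,0,0,-2.4,0],[0,0,0,0,0,-3.2,0],[0,0,0,0,0,-4,0]]
  ]
}}

```text
time_s: 7.63
tcp_pos: [0.5615, 0.0434, 0.1806]
ee_rot: [[0.997, 0.0, 0.077], [-0.077, 0.0, 0.997], [0.0, -1.0, 0.0]]
wrist_force: [-0.1, 1.4, -2.7]
gripper_width: 0.254
```

```bash
python3 snap.py 5 scene side wrist;python3 go.py .5505 -.1005 .180 85.7; python3 - <<'E'
from h import *
crop(load('scene5'),150,110,335,245,'pics/g.png',4.3)
E
```

```text
t 7.78 tcp [0.5613 0.0432 0.1805] dir 85.5 w 21.7 F [ 0.7 -0.8 -3.2] j [  21.   19.  -13.    0.  -59. -115.]
turn [ 0.0004 -0.0032 -0.0004] shift cm [  0.05   0.06 -14.41]
```

View pics/g.png

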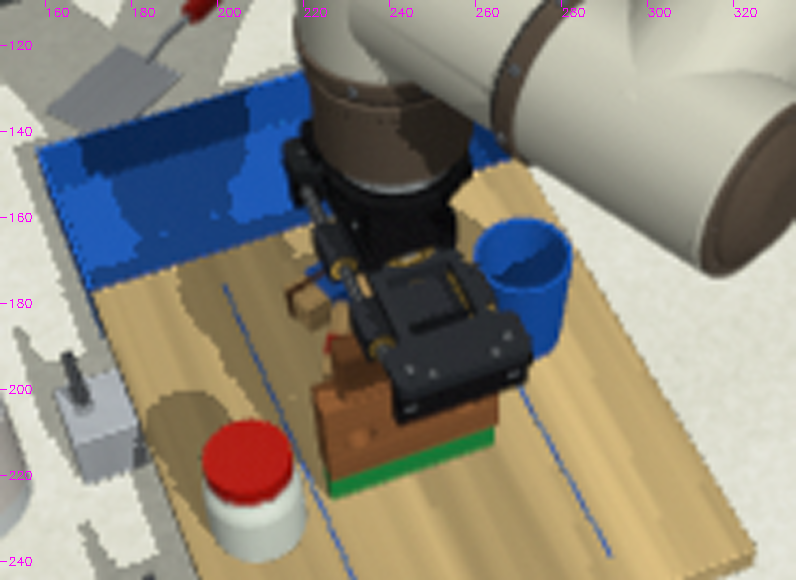

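View pics/wrist5.png

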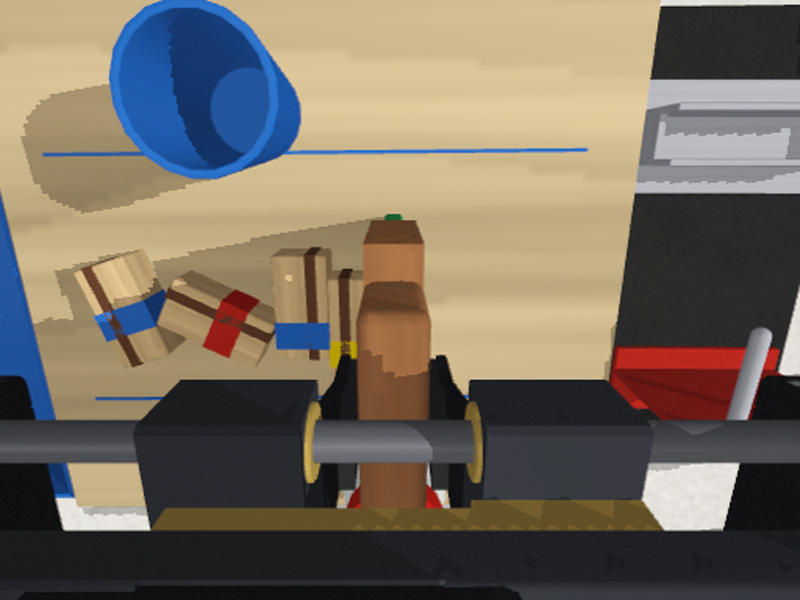

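The wrist view shows the chain of four (yellow, blue, red, blue) lined up in front of the blade and clear of the pot. Continuing.

>>> {"op": "step_arm", "data": {
  "moves": [
    [[0,0,0,0,0,-0.6,0],[0,0,0,0,0,-1.4,0],[0,0,0,0,0,-2.2,0],[0,0,0,0,0,-3,0],[0,0,0,0,0,-3.8,0]]
  ]
}}

```text
time_s: 8.2
tcp_pos: [0.5584, 0.0054, 0.1805]
ee_rot: [[0.997, -0.0, 0.077], [-0.077, 0.0, 0.997], [-0.0, -1.0, 0.0]]
wrist_force: [0.5, -0.3, -3.0]
gripper_width: 0.249
```

>>> {"op": "step_arm", "data": {
  "moves": [
    [[0,0,0,0,0,-0.8,0],[0,0,0,0,0,-1.6,0],[0,0,0,0,0,-2.4,0],[0,0,0,0,0,-3.2,0],[0,0,0,0,0,-4,0]]
  ]
}}

```text
time_s: 8.62
tcp_pos: [0.5553, -0.0346, 0.1805]
ee_rot: [[0.997, -0.0, 0.077], [-0.077, 0.0, 0.997], [-0.0, -1.0, 0.0]]
wrist_force: [0.0, 1.2, -2.7]
gripper_width: 0.25
```

```bash
python3 snap.py 6 side wrist;python3 go.py .5423 -.210 .180 85.7; python3 - <<'E'
from h import *
crop(load('side6'),210,130,370,250,'pics/g2.png',5)
E
```

```text
t 8.72 tcp [ 0.5551 -0.0351  0.1805] dir 85.5 w 21.5 F [ 1.2  0.1 -2. ] j [  13.   18.  -14.    0.  -58. -108.]
turn [ 0.0007 -0.0035 -0.0006] shift cm [  0.1    0.06 -17.54]
```

View pics/wrist6.png

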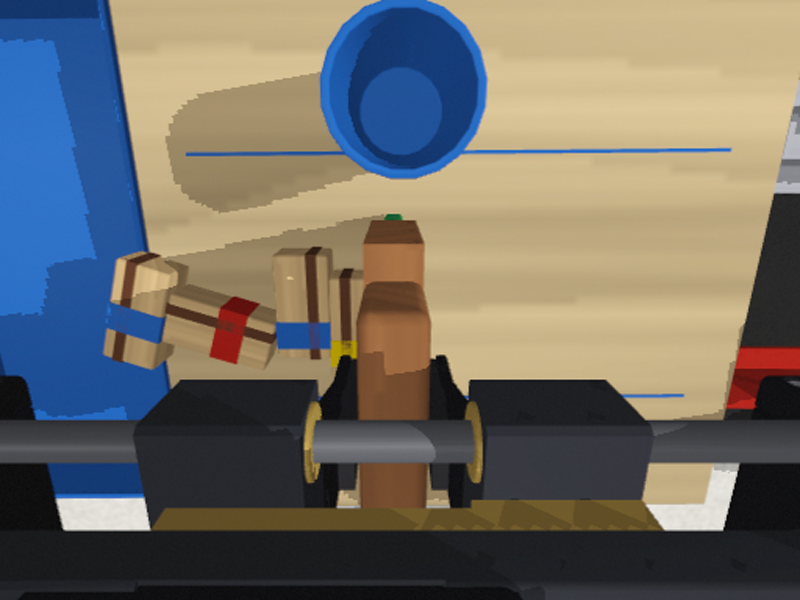

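View pics/g2.png

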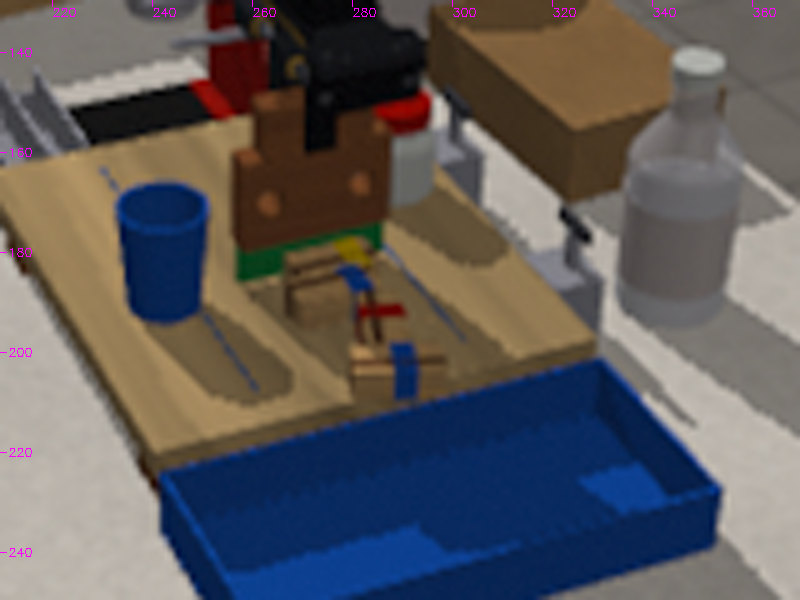

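>>> {"op": "step_arm", "data": {
  "moves": [
    [[0,0,0,0,0,-0.6,0],[0,0,0,0,0,-1.4,0],[0,0,0,0,0,-2.2,0],[0,0,0,0,0,-3,0],[0,0,0,0,0,-3.8,0]]
  ]
}}

```text
time_s: 9.13
tcp_pos: [0.5524, -0.0724, 0.1806]
ee_rot: [[0.997, -0.0, 0.077], [-0.077, -0.0, 0.997], [-0.0, -1.0, -0.0]]
wrist_force: [0.1, -0.1, -2.5]
gripper_width: 0.25
```

>>> {"op": "step_arm", "data": {
  "moves": [
    [[0,0,0,0,0,-0.8,0],[0,0,0,0,0,-1.6,0],[0,0,0,0,0,-2.4,0],[0,0,0,0,0,-3.2,0],[0,0,0,0,0,-4,0]]
  ]
}}

```text
time_s: 9.55
tcp_pos: [0.5493, -0.1123, 0.1805]
ee_rot: [[0.997, -0.0, 0.077], [-0.077, 0.0, 0.997], [-0.0, -1.0, 0.0]]
wrist_force: [0.3, 0.1, -2.7]
gripper_width: 0.252
```

```bash
python3 snap.py 7 side wrist;python3 go.py .5423 -.210 .180 85.7; python3 - <<'E'
from h import *
crop(load('side7'),210,130,370,250,'pics/g3.png',5)
E
```

```text
t 9.65 tcp [ 0.5492 -0.1128  0.1805] dir 85.5 w 22.3 F [ 0.7 -0.1 -2.2] j [  5.  18. -13.   0. -58. -99.]
turn [ 0.0005 -0.0036 -0.0004] shift cm [ 0.08  0.06 -9.74]
```

View pics/wrist7.png

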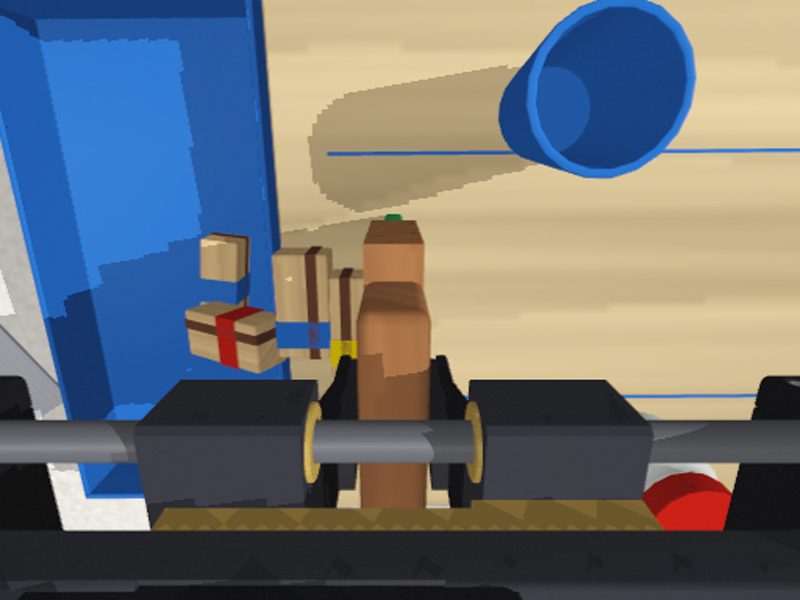

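View pics/g3.png

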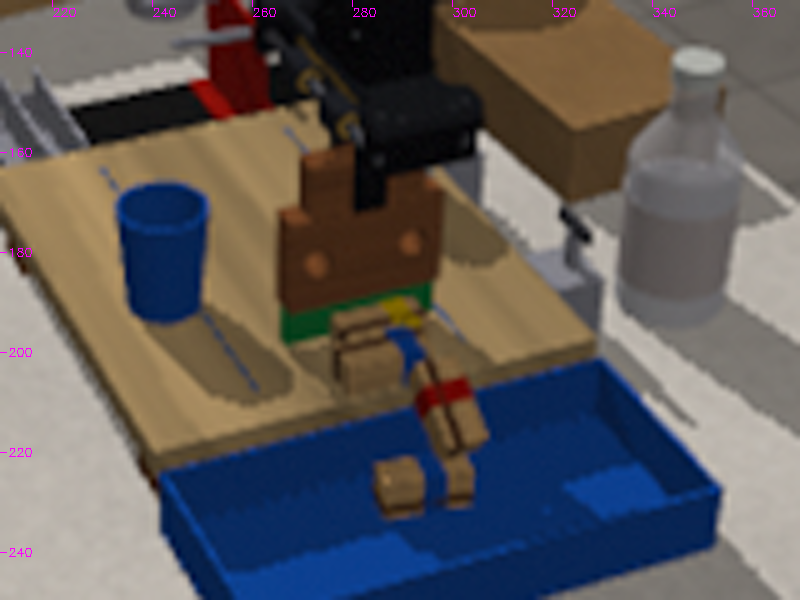

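>>> {"op": "step_arm", "data": {
  "moves": [
    [[0,0,0,0,0,-0.6,0],[0,0,0,0,0,-1.4,0],[0,0,0,0,0,-2.2,0],[0,0,0,0,0,-3,0],[0,0,0,0,0,-3.8,0]]
  ]
}}

```text
time_s: 10.07
tcp_pos: [0.5464, -0.1502, 0.1806]
ee_rot: [[0.997, -0.0, 0.077], [-0.077, -0.0, 0.997], [-0.0, -1.0, -0.0]]
wrist_force: [0.7, -0.6, -2.9]
gripper_width: 0.252
```

```bash
python3 snap.py 8 side wrist;python3 go.py .5423 -.210 .180 85.7; python3 - <<'E'
from h import *
crop(load('side8'),210,130,370,250,'pics/g4.png',5)
E
```

```text
t 10.17 tcp [ 0.5463 -0.1507  0.1805] dir 85.5 w 21.7 F [-0.8 -0.5 -2.6] j [  1.  19. -12.   0. -59. -95.]
turn [ 0.0005 -0.0036 -0.0003] shift cm [ 0.07  0.05 -5.94]
```

View pics/wrist8.png

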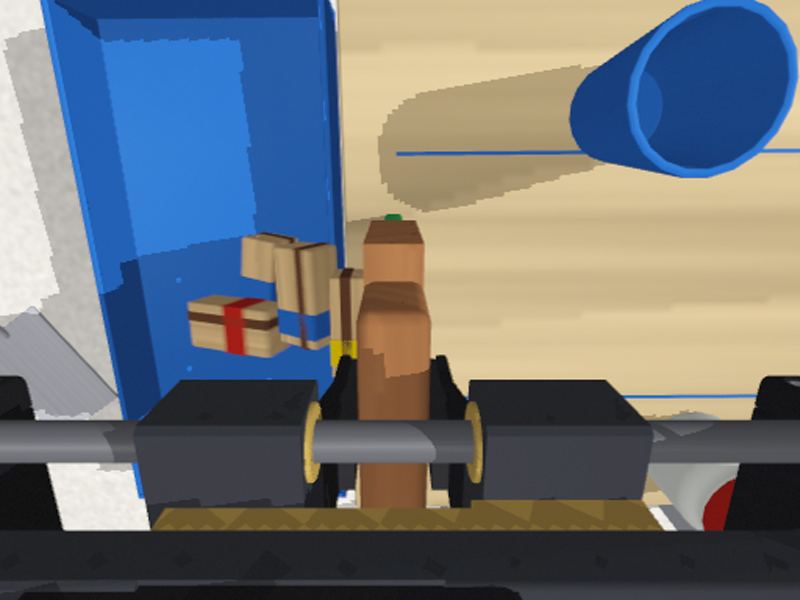

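View pics/g4.png

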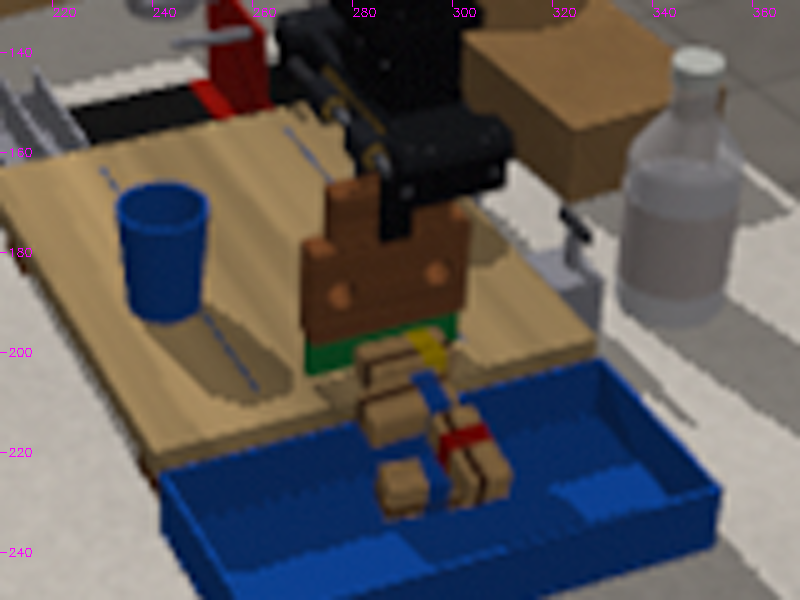

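>>> {"op": "step_arm", "data": {
  "moves": [
    [[0,0,0,0,0,-0.6,0],[0,0,0,0,0,-1.2,0],[0,0,0,0,0,-1.8,0],[0,0,0,0,0,-2.4,0],[0,0,0,0,0,-3,0]]
  ]
}}

```text
time_s: 10.58
tcp_pos: [0.5441, -0.1799, 0.1806]
ee_rot: [[0.997, -0.0, 0.077], [-0.077, -0.0, 0.997], [-0.0, -1.0, -0.0]]
wrist_force: [0.9, -0.2, -3.4]
gripper_width: 0.249
```

```bash
python3 snap.py 9 side wrist;python3 go.py .5423 -.210 .180 85.7; python3 - <<'E'
from h import *
crop(load('side9'),210,130,370,250,'pics/g5.png',5)
E
```

```text
t 10.68 tcp [ 0.544  -0.1802  0.1805] dir 85.5 w 21.6 F [ 0.3 -0.1 -2. ] j [ -2.  20. -11.   0. -59. -92.]
turn [ 0.0002 -0.0033 -0.0001] shift cm [ 0.06  0.05 -2.98]
```

View pics/wrist9.png

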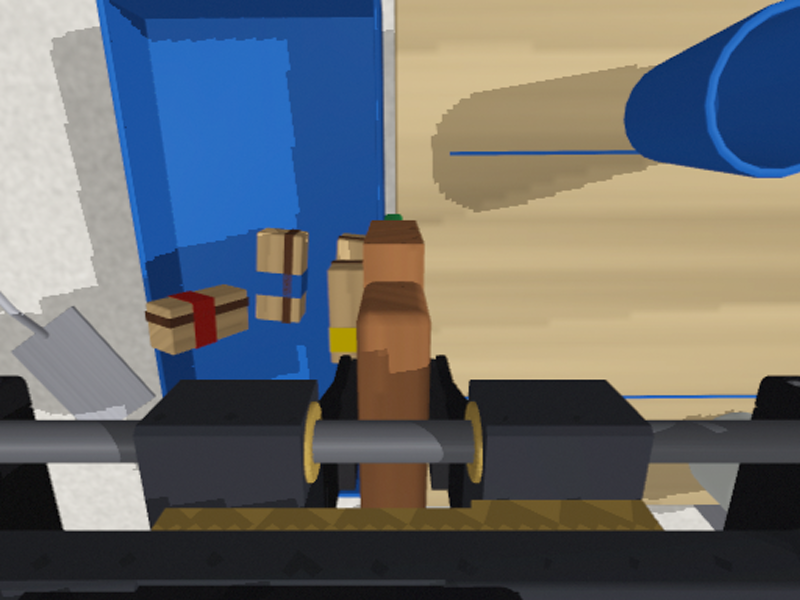

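View pics/g5.png

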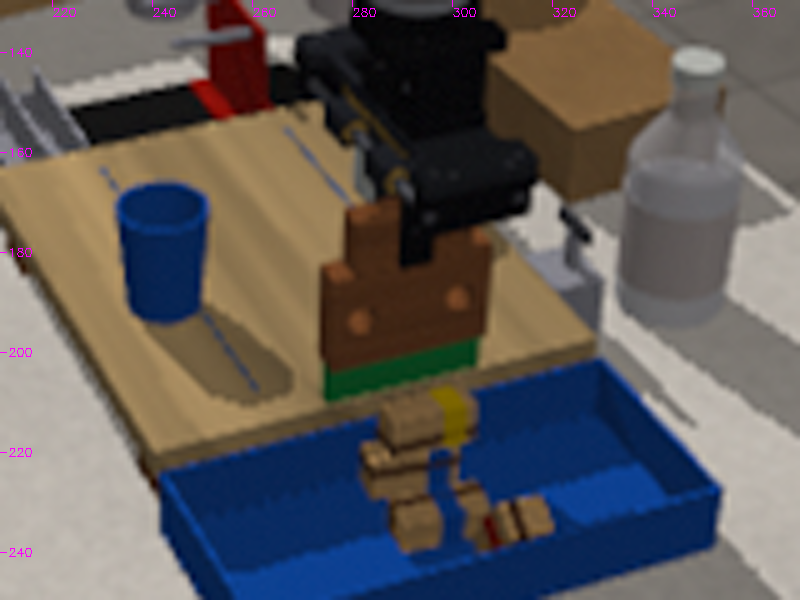

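>>> {"op": "step_arm", "data": {
  "moves": [
    [[0,0,0,0,0,-0.8,0],[0,0,0,0,0,-1.6,0],[0,0,0,0,0,-2.4,0],[0,0,0,0,0,-3.2,0],[0,0,0,0,0,-4,0]]
  ]
}}

```text
time_s: 11.1
tcp_pos: [0.541, -0.2201, 0.1805]
ee_rot: [[0.997, -0.0, 0.077], [-0.077, -0.0, 0.997], [-0.0, -1.0, -0.0]]
wrist_force: [0.0, -0.3, -3.2]
gripper_width: 0.254
```

```bash
python3 snap.py 10 side wrist;python3 go.py .5423 -.210 .180 85.7; python3 - <<'E'
from h import *
crop(load('side10'),210,130,370,250,'pics/g6.png',5)
E
```

```text
t 11.2 tcp [ 0.5409 -0.2205  0.1804] dir 85.5 w 22.3 F [-0.6 -0.  -2.1] j [ -6.  21. -10.   0. -60. -88.]
turn [ 0.0002 -0.0038 -0.0001] shift cm [0.06 0.04 1.06]
```

View pics/wrist10.png

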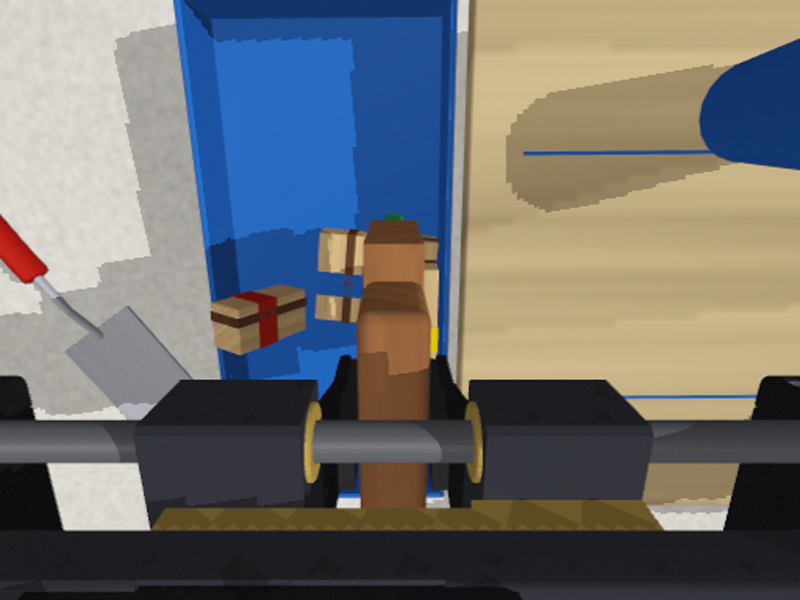

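View pics/g6.png

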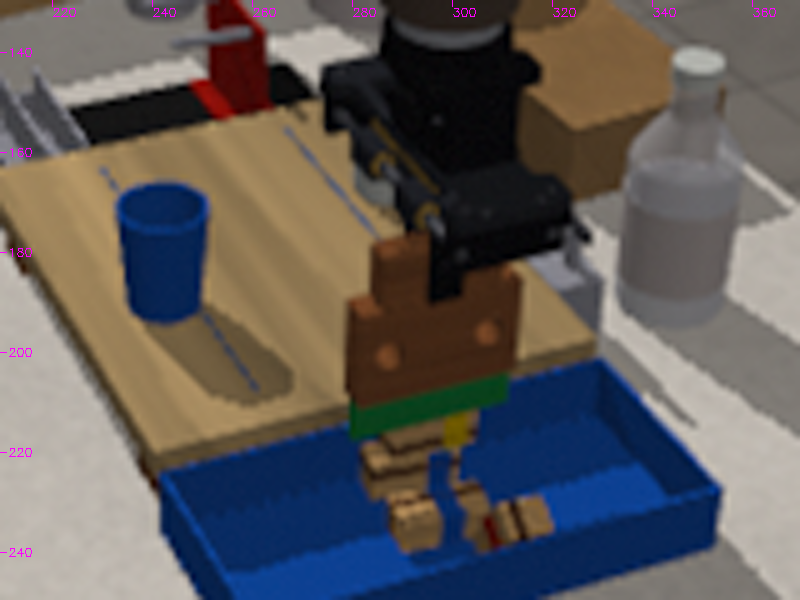

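>>> {"op": "step_arm", "data": {
  "moves": [
    [[0,0,0,0,-1.5,0,0],[0,0,0,0,-4,0,0],[0,0,0,0,-7,-1,0],[0,0,0,0,-9.5,-3,0],[0,0,0,0,-9.5,-6,0]]
  ]
}}

```text
time_s: 11.62
tcp_pos: [0.5394, -0.2794, 0.2829]
ee_rot: [[0.997, 0.012, 0.073], [-0.073, -0.005, 0.997], [0.012, -1.0, -0.004]]
wrist_force: [1.0, -0.2, -1.4]
gripper_width: 0.248
```

```bash
python3 snap.py 11 side wrist scene;python3 go.py .5423 -.210 .180 85.7; python3 - <<'E'
from h import *
crop(load('side11'),210,150,370,270,'pics/g7.png',5)
crop(load('wrist11'),160,100,360,250,'pics/g8.png',4)
E
```

```text
t 11.77 tcp [ 0.5361 -0.2801  0.2755] dir 85.4 w 22.0 F [-0.1  0.2 -3.5] j [-12.  19.   1.  -0. -73. -82.]
turn [-0.0005 -0.0049  0.0003] shift cm [0.06 9.56 7.04]
```

View pics/g7.png

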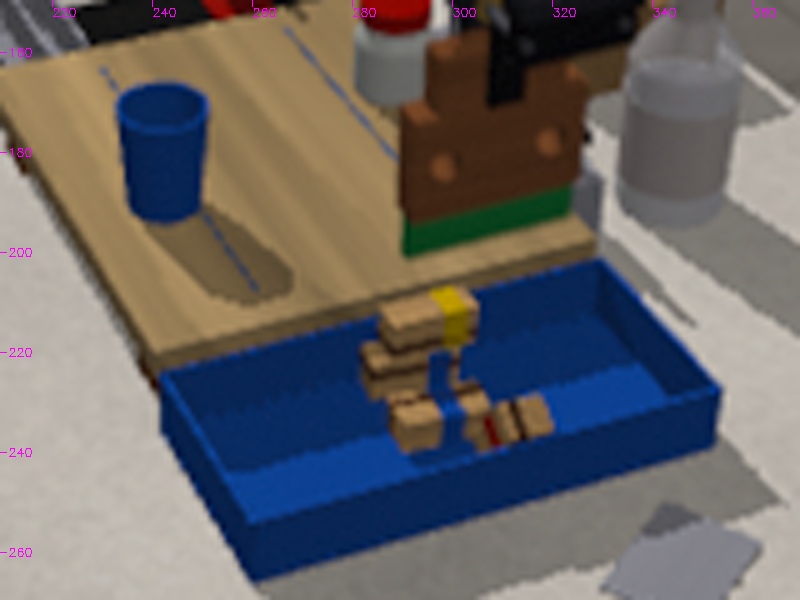

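View pics/g8.png

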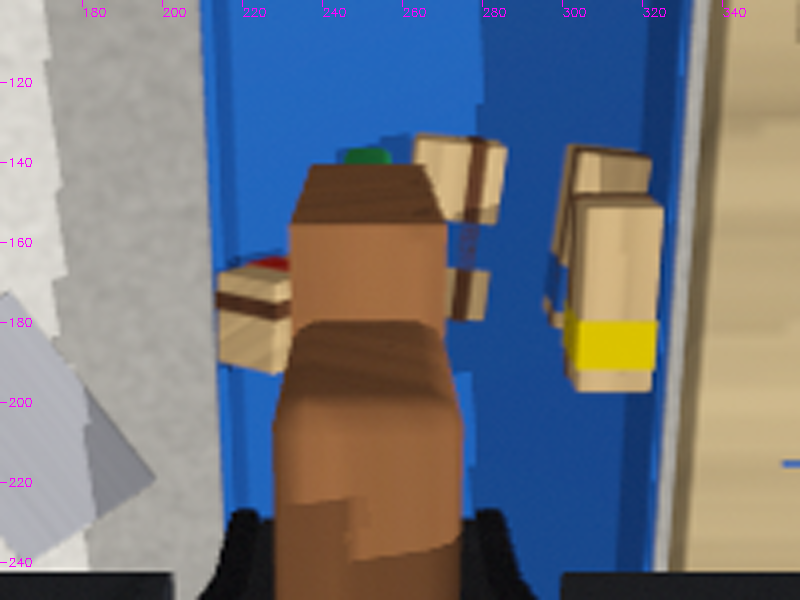

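```bash
python3 - <<'E'
from fit import *
w=load('wrist11');d=load('side11')
bp=(.547,0,-.0745)
def tr(q):
    c_,s_=np.cos(bp[2]),np.sin(bp[2]);x,y=q[0]-bp[0],q[1]-bp[1];return np.round([c_*x+s_*y,-s_*x+c_*y+.262,q[2]],4)
g=lambda x,y:(160+x/4-.5,100+y/4-.5)
for n,p in dict(a=(575,205),b=(660,205),c=(652,390),d=(572,385),wall=(683,200)).items():
    print(n,tr(onz(w,*g(*p),.052)))
h=lambda x,y:(210+x/5-.5,150+y/5-.5)
# triangulate corner: -x,-y top (380,318 side) <-> (575,205) wrist ; +x (475,300)<->(572,388)
print(tr(tri([(w,*g(575,205)),(d,*h(381,322))])),tr(tri([(w,*g(572,388)),(d,*h(475,304))])))
for n,p in dict(red=(262,330),b1=(465,240)).items(): print(n,tr(onz(w,*g(*p),.03)))
E
```

```text
a [-0.0091  0.0413  0.052 ]
b [-0.009   0.0681  0.052 ]
c [0.0524 0.0696 0.052 ]
d [0.0506 0.0431 0.052 ]
wall [-0.0105  0.0752  0.052 ]
[-0.0177  0.0395  0.0746] [0.0446 0.0404 0.07  ]
red [ 0.0374 -0.061   0.03  ]
b1 [0.0062 0.0085 0.03  ]
```

```bash
python3 - <<'E'
from fit import *
w=load('wrist11');d=load('side11');s=load('scene11')
bp=(.547,0,-.0745)
T=lambda x,y:P(bp,[(x,y-.262,0)])[0][:2]
Bx=lambda a,b,z0,z1:box(-a/2,a/2,-b/2,b/2,z0,z1)
c=T(.0207,.0555)
A=((c[0],c[1],bp[2]),Bx(.06,.03,.028,.052),(0,255,0))
tr=(bp,box(-.156,.156,-.262-.071,-.262+.071,.004,.05),(0,255,255))
ov(w,160,100,360,250,4,'pics/q1.png',[A,tr])
ov(d,250,180,340,250,8,'pics/q2.png',[A,tr])
crop(s,180,110,280,190,'pics/q3.png',8)
E
```

```text
(no output)
```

View pics/q1.png

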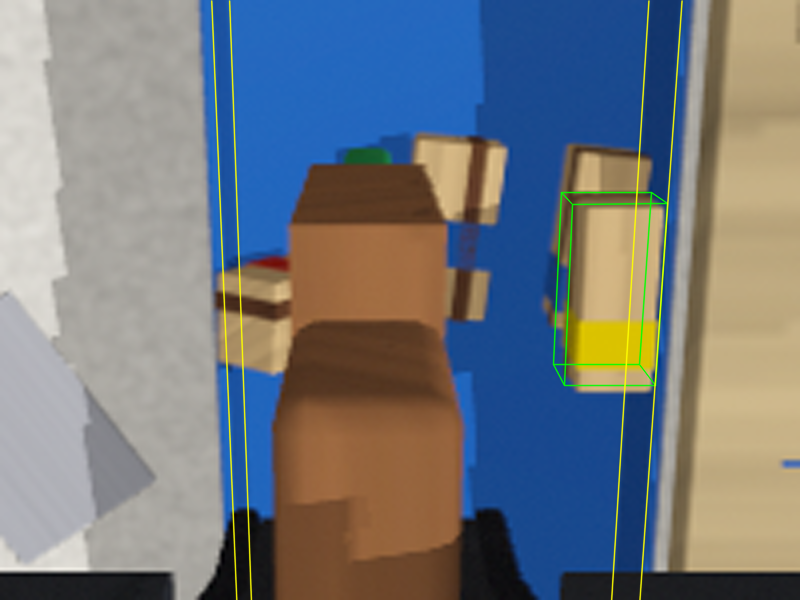

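View pics/q2.png

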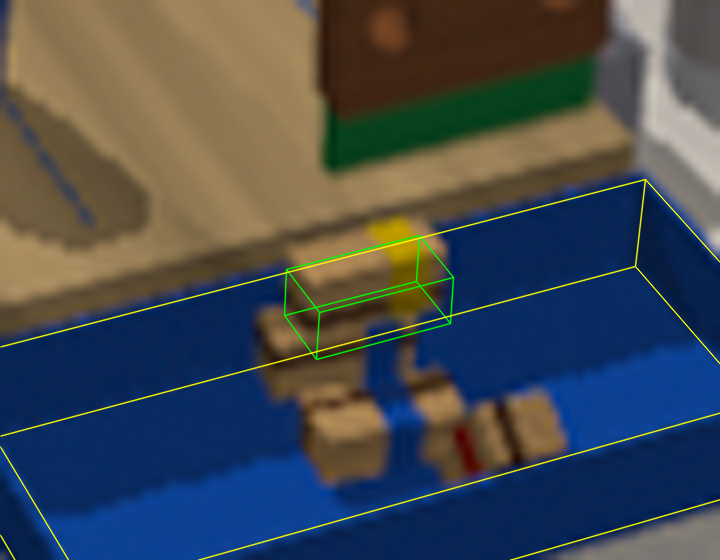

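View pics/q3.png

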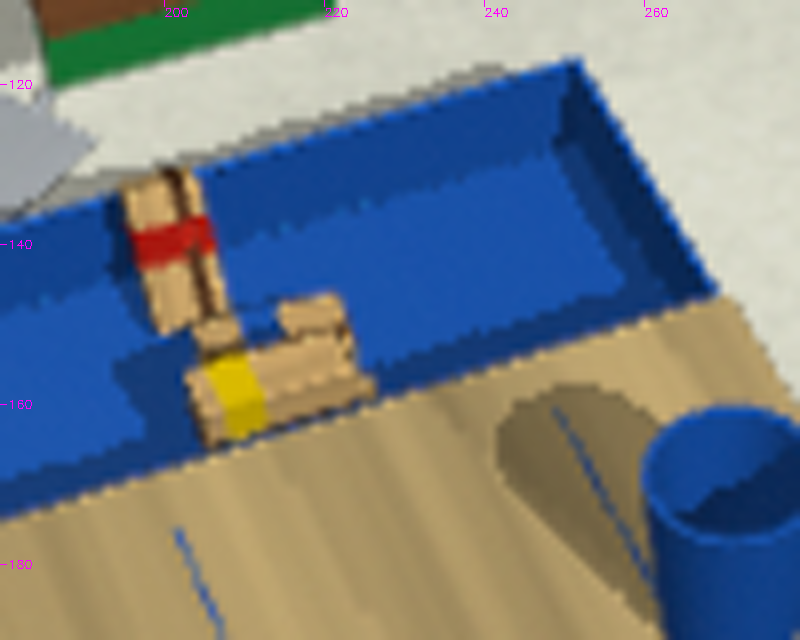

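Three offcuts lie low, but yellow sits on top of blue near the wall. Its top is at about z = 0.07 and its centre at about 0.055, too close to the 0.06 limit, so I'll push it lengthwise onto the free tray floor with the blade turned 90°.

```bash
python3 - <<'E'
from math import *
a=-.0745
for X,Y in [(-.045,.008),(.04,.008)]:
    y=Y-.262; print(X,Y,round(.547+cos(a)*X-sin(a)*y,4),round(sin(a)*X+cos(a)*y,4))
E
python3 go.py .4832 -.25 .275 175.7
```

```text
-0.045 0.008 0.4832 -0.2499
0.04 0.008 0.568 -0.2563
t 11.77 tcp [ 0.5361 -0.2801  0.2755] dir 85.4 w 22.0 F [-0.1  0.2 -3.5] j [-12.  19.   1.  -0. -73. -82.]
turn [-2.0000e-04 -1.5757e+00  7.0000e-04] shift cm [-5.51  0.05  2.58]
```

>>> {"op": "step_arm", "data": {
  "moves": [
    [[0,-0.12,0,-1,0,0.5,0],[0,-0.24,0,-2,0,1,0],[0,-0.36,0,-3,0,1.5,0],[0,-0.48,0,-4,0,2,0],[0,-0.6,0,-5.5,0,2.6,0]]
  ]
}}

```text
time_s: 12.18
tcp_pos: [0.4834, -0.2478, 0.2745]
ee_rot: [[0.863, -0.001, -0.505], [0.505, 0.001, 0.863], [-0.001, -1.0, 0.001]]
wrist_force: [-0.1, 0.1, -1.9]
gripper_width: 0.251
```

>>> {"op": "step_arm", "data": {
  "moves": [
    [[0,-0.12,0,0,0,0,0],[0,-0.24,0,0,0,0,0],[0,-0.36,0,0,0,0,0],[0,-0.48,0,0,0,0,0],[0,-0.6,0,0,0,0,0]]
  ]
}}

```text
time_s: 12.6
tcp_pos: [0.4832, -0.2478, 0.2748]
ee_rot: [[0.427, -0.001, -0.904], [0.904, 0.001, 0.427], [0.0, -1.0, 0.002]]
wrist_force: [-0.1, 0.7, -2.6]
gripper_width: 0.251
```

```bash
python3 go.py .4832 -.25 .275 175.7
```

```text
t 12.6 tcp [ 0.4832 -0.2478  0.2748] dir 154.7 w 21.8 F [-0.1  0.7 -2.6] j [-10.  13.  -7.  -0. -70. -15.]
turn [-0.0017 -0.3663  0.0004] shift cm [-0.2  -0.02 -0.09]
```

>>> {"op": "step_arm", "data": {
  "moves": [
    [[0,-0.12,0,-0.2,0,-0.1,0],[0,-0.24,0,-0.2,0,-0.1,0],[0,-0.366,0,-0.2,0,-0.1,0],[0,-0.366,0,-0.2,0,-0.1,0],[0,-0.366,0,-0.2,0,-0.1,0]]
  ]
}}

```text
time_s: 13.02
tcp_pos: [0.4834, -0.2504, 0.275]
ee_rot: [[0.084, -0.001, -0.996], [0.996, 0.001, 0.084], [0.0, -1.0, 0.001]]
wrist_force: [-0.4, -1.1, -2.9]
gripper_width: 0.251
```

```bash
python3 snap.py 12 wrist side;python3 go.py .4832 -.25 .1635 175.7;python3 - <<'E'
from h import *
crop(load('side12'),210,130,370,250,'pics/q4.png',5)
E
```

```text
t 13.12 tcp [ 0.4835 -0.2506  0.2752] dir 175.2 w 21.5 F [-0.8 -0.7 -3.5] j [-10.  13.  -7.  -0. -70.   6.]
turn [-0.0007 -0.009   0.0003] shift cm [ 0.06 11.17  0.03]
```

View pics/wrist12.png

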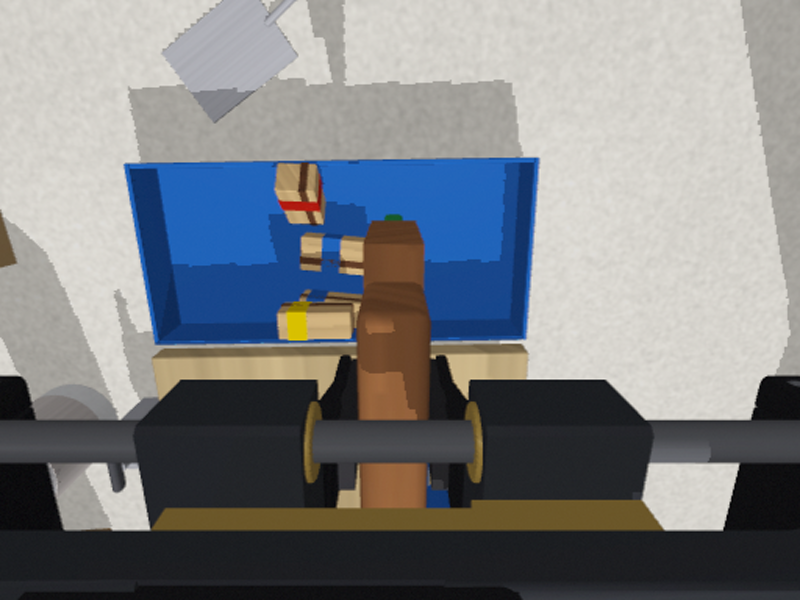

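View pics/q4.png

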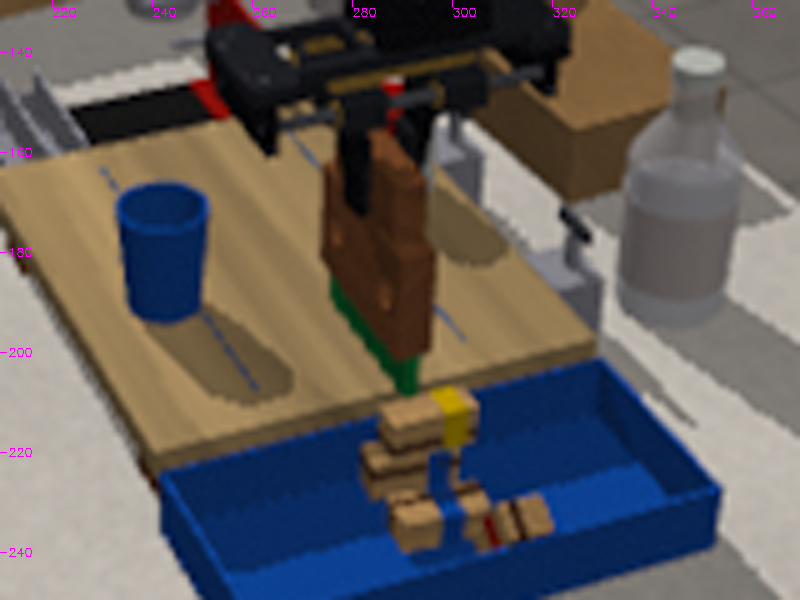

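```bash
python3 - <<'E'
from fit import *
w=load('wrist11');x=load('wrist12')
bp=(.547,0,-.0745)
def tr(q):
    c_,s_=np.cos(bp[2]),np.sin(bp[2]);X,y=q[0]-bp[0],q[1]-bp[1];return np.round([c_*X+s_*y,-s_*X+c_*y+.262,q[2]],4)
g=lambda x,y:(160+x/4-.5,100+y/4-.5)
crop(x,170,170,250,230,'pics/q5.png',9)
E
```

```text
(no output)
```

View pics/q5.png

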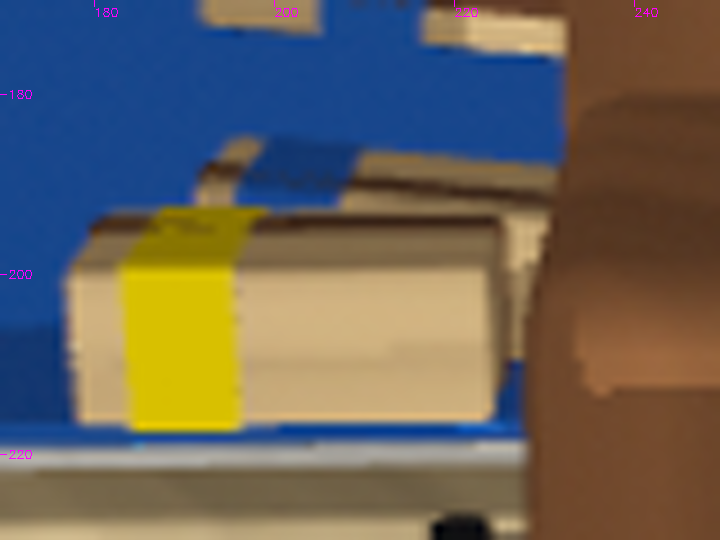

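```bash
python3 - <<'E'
from fit import *
w=load('wrist11');x=load('wrist12');d=load('side11')
bp=(.547,0,-.0745)
def tr(q):
    c_,s_=np.cos(bp[2]),np.sin(bp[2]);X,y=q[0]-bp[0],q[1]-bp[1];return np.round([c_*X+s_*y,-s_*X+c_*y+.262,q[2]],4)
g=lambda x,y:(160+x/4-.5,100+y/4-.5)
for a,b in [((183.1,199.3),(570,368)),((195.6,199.1),(577,320)),((183.9,217.3),(653,370)),((196.2,217.3),(657,320))]:
    print(tr(tri([(x,*a),(w,*g(*b))])))
E
```

```text
[0.0385 0.0386 0.0741]
[0.0251 0.0414 0.0656]
[0.0425 0.0671 0.0624]
[0.0266 0.0677 0.0609]
```

>>> {"op": "step_arm", "data": {
  "moves": [
    [[0,-0.009,0,0,2.5,0,0],[0,-0.009,0,0,5,0,0],[0,-0.009,0,0,7.5,0,0],[0,-0.009,0,0,9,0,0],[0,-0.009,0,0,9.8,0,0]]
  ]
}}

```text
time_s: 13.53
tcp_pos: [0.4822, -0.2505, 0.1749]
ee_rot: [[0.075, -0.005, -0.997], [0.997, 0.001, 0.075], [0.001, -1.0, 0.005]]
wrist_force: [-0.2, 0.2, -2.7]
gripper_width: 0.251
```

```bash
python3 snap.py 13 side;python3 go.py .4832 -.25 .1650 175.7;python3 - <<'E'
from h import *
crop(load('side13'),210,130,370,250,'pics/q6.png',5)
E
```

```text
t 13.58 tcp [ 0.4822 -0.2504  0.1745] dir 175.7 w 21.7 F [ 0.2  0.8 -4.1] j [-10.  17. -16.  -0. -57.   6.]
turn [-0.0054  0.0004  0.0013] shift cm [ 0.05  0.95 -0.11]
```

View pics/q6.png

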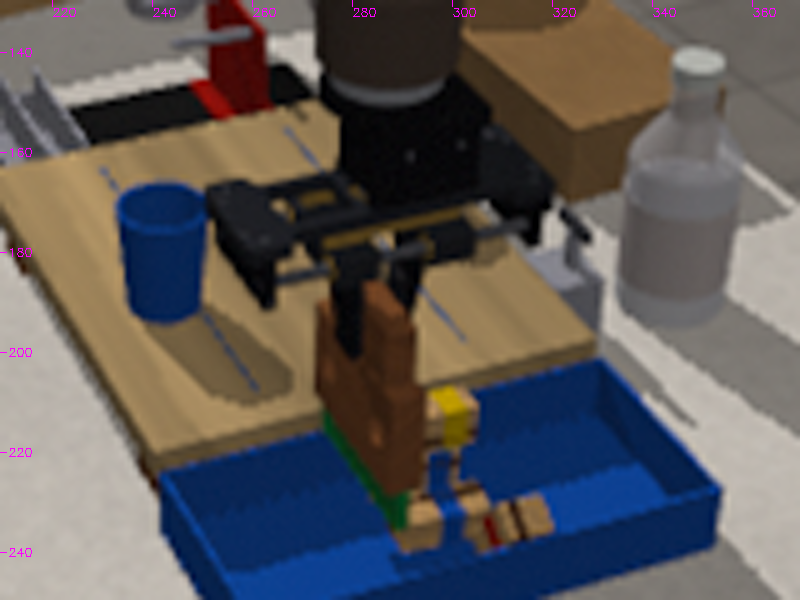

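>>> {"op": "step_arm", "data": {
  "moves": [
    [[0,0,0,0,0.4,0,0],[0,0,0,0,0.8,0,0],[0,0,0,0,0.8,-0.4,0],[0,0,0,0,0.8,-1,0],[0,0,0,0,0.8,-1.6,0]]
  ]
}}

```text
time_s: 14.0
tcp_pos: [0.5008, -0.2525, 0.1706]
ee_rot: [[0.073, 0.002, -0.997], [0.997, -0.001, 0.073], [-0.001, -1.0, -0.002]]
wrist_force: [0.2, -0.1, -2.1]
gripper_width: 0.252
```

>>> {"op": "step_arm", "data": {
  "moves": [
    [[0,0,0,0,0,-0.7,0],[0,0,0,0,0,-1.4,0],[0,0,0,0,0,-2.1,0],[0,0,0,0,0,-2.8,0],[0,0,0,0,0,-3.5,0]]
  ]
}}

```text
time_s: 14.42
tcp_pos: [0.5353, -0.2548, 0.1694]
ee_rot: [[0.073, -0.0, -0.997], [0.997, 0.0, 0.073], [-0.0, -1.0, 0.0]]
wrist_force: [-0.5, -0.2, -2.3]
gripper_width: 0.246
```

```bash
python3 snap.py 14 side wrist;python3 go.py .4832 -.25 .1650 175.7;python3 - <<'E'
from h import *
crop(load('side14'),210,130,370,250,'pics/q7.png',5)
E
```

```text
t 14.52 tcp [ 0.536  -0.2549  0.1694] dir 175.8 w 21.9 F [-0.3  0.4 -2.2] j [-10.  22.  -9.   0. -59.   6.]
turn [ 0.001   0.0024 -0.0003] shift cm [0.1  0.43 5.3 ]
```

View pics/q7.png

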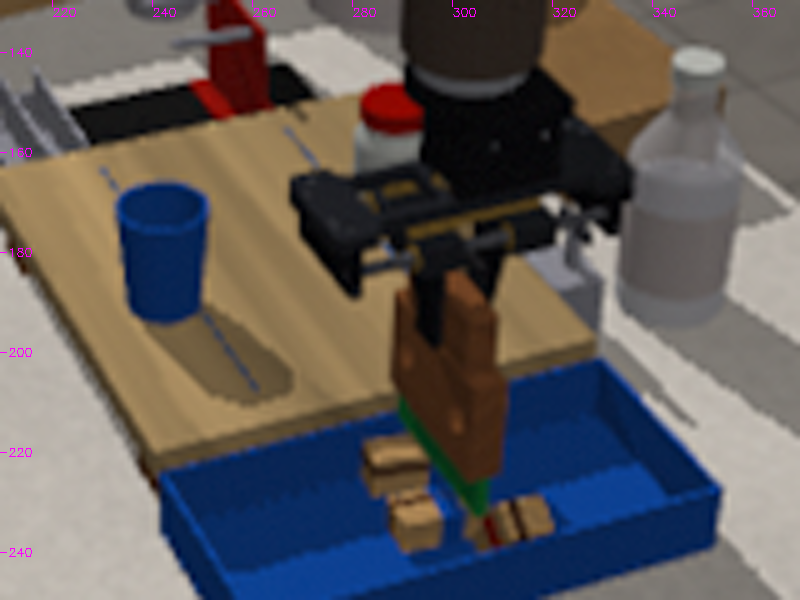

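View pics/wrist14.png

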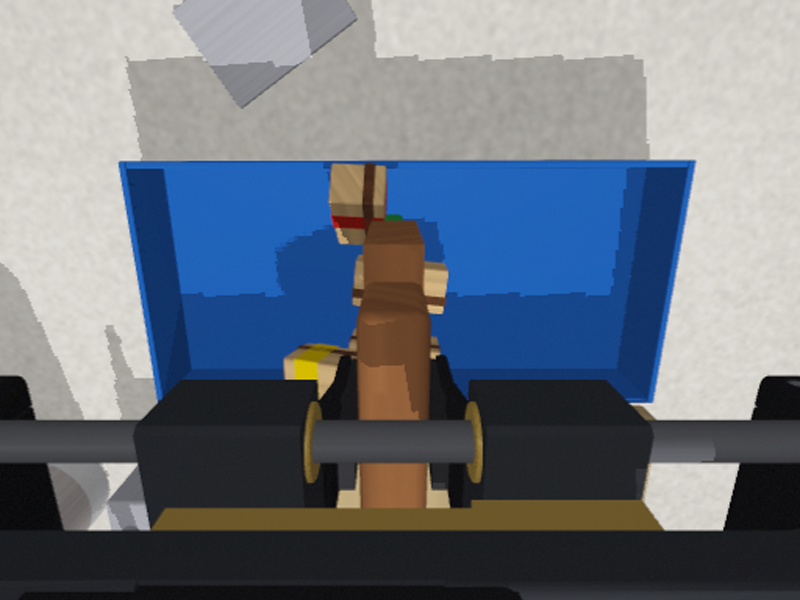

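>>> {"op": "step_arm", "data": {
  "moves": [
    [[0,0,0,0,0,-0.7,0],[0,0,0,0,0,-1.4,0],[0,0,0,0,0,-2.2,0],[0,0,0,0,0,-3,0],[0,0,0,0,0,-3.8,0]]
  ]
}}

```text
time_s: 14.93
tcp_pos: [0.5735, -0.2576, 0.1696]
ee_rot: [[0.073, 0.0, -0.997], [0.997, -0.0, 0.073], [-0.0, -1.0, -0.0]]
wrist_force: [-0.2, 0.3, -2.6]
gripper_width: 0.251
```

```bash
python3 snap.py 15 side wrist;python3 go.py .4832 -.25 .1650 175.7;python3 - <<'E'
from h import *
crop(load('side15'),210,130,370,250,'pics/q8.png',5)
E
```

```text
t 15.03 tcp [ 0.574  -0.2576  0.1693] dir 175.8 w 21.8 F [ 0.2  0.3 -3.6] j [ -9.  25.  -4.   0. -61.   5.]
turn [ 0.0009  0.0024 -0.0003] shift cm [0.1  0.42 9.11]
```

View pics/q8.png

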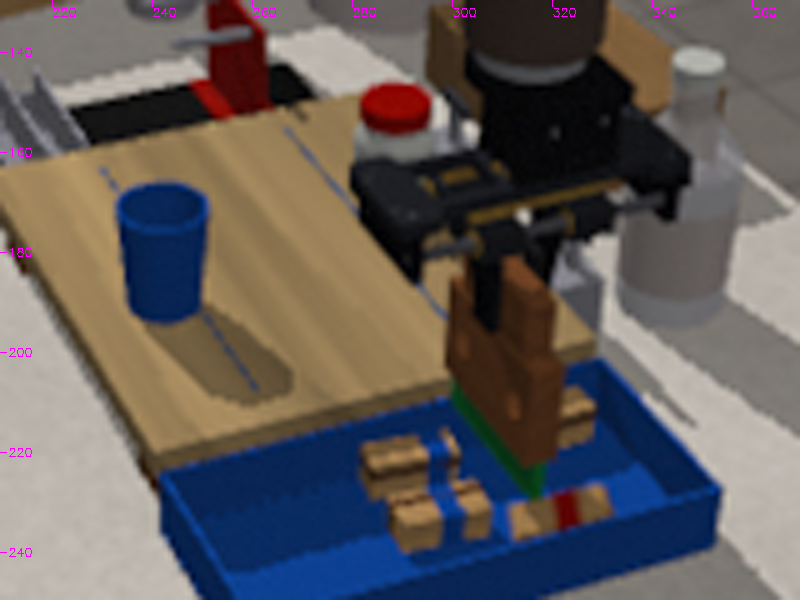

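View pics/wrist15.png

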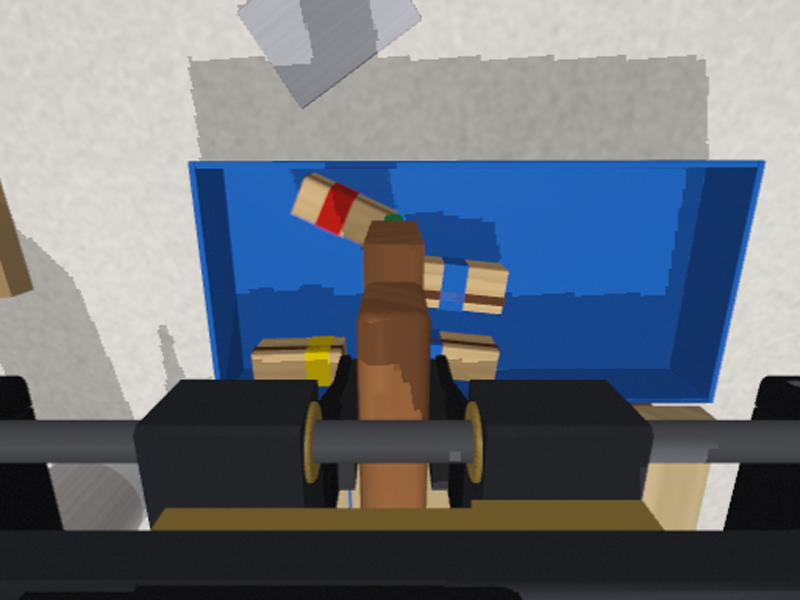

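>>> {"op": "step_arm", "data": {
  "moves": [
    [[0,0,0,0,-1.5,0,0],[0,0,0,0,-4,0,0],[0,0,0,0,-7,0,0],[0,0,0,0,-10,0,0],[0,0,0,0,-12,0,0]]
  ]
}}

```text
time_s: 15.45
tcp_pos: [0.5729, -0.2579, 0.293]
ee_rot: [[0.073, 0.004, -0.997], [0.997, -0.002, 0.073], [-0.001, -1.0, -0.004]]
wrist_force: [0.9, -0.8, -1.8]
gripper_width: 0.251
```

```bash
python3 snap.py 16 side wrist scene;python3 go.py .53 .2 .29 175.7;python3 - <<'E'
from h import *
crop(load('side16'),230,180,360,270,'pics/q9.png',6)
crop(load('scene16'),150,110,280,190,'pics/q10.png',6)
E
```

```text
t 15.6 tcp [ 0.5729 -0.2575  0.2913] dir 175.8 w 21.6 F [ 0.2  0.5 -3.6] j [ -9.  20.   6.  -0. -76.   5.]
turn [ 0.004   0.0019 -0.    ] shift cm [45.32  0.1   7.62]
```

View pics/q9.png

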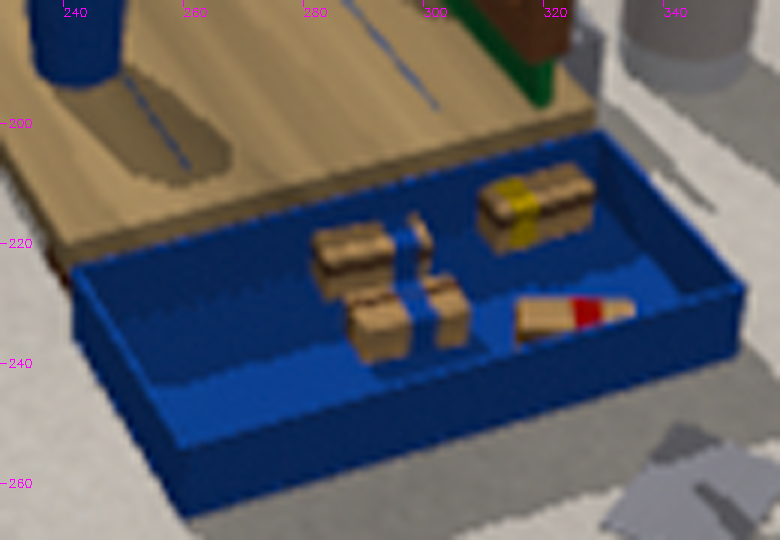

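View pics/wrist16.png

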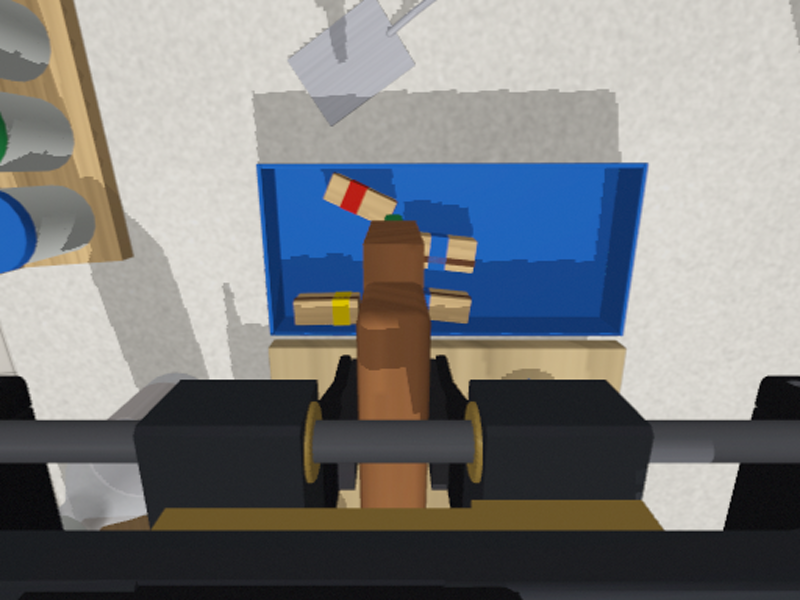

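View pics/q10.png

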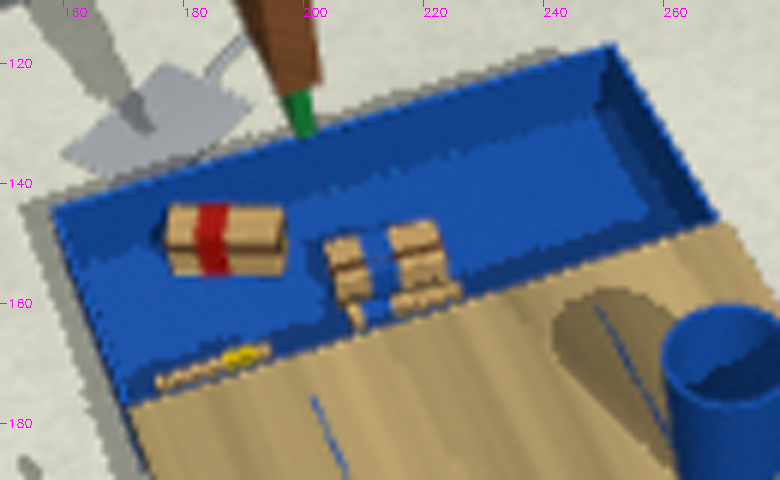

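All four offcuts now lie separately on the tray floor: red (350,195), blue (450,250), blue (448,305), yellow (326,308) in the wrist view. Carrying the squeegee over to the rack.

>>> {"op": "step_arm", "data": {
  "moves": [
    [[0,0,0,3,0,0.4,0],[0,0,0,7,0,0.8,0],[0,0,0,11,0,1.2,0],[0,0,0,15,0,1.6,0],[0,0,0,19,0,2,0]]
  ]
}}

```text
time_s: 16.02
tcp_pos: [0.5647, -0.0649, 0.2869]
ee_rot: [[0.074, -0.005, -0.997], [0.997, 0.0, 0.074], [-0.0, -1.0, 0.005]]
wrist_force: [0.5, 0.1, -2.3]
gripper_width: 0.253
```

>>> {"op": "step_arm", "data": {
  "moves": [
    [[0,0,0,4,0,0.4,0],[0,0,0,8,0,0.8,0],[0,0,0,12,0,1.2,0],[0,0,0,16,0,1.6,0],[0,0,0,20,0,2,0]]
  ]
}}

```text
time_s: 16.43
tcp_pos: [0.5593, 0.136, 0.2871]
ee_rot: [[0.073, -0.004, -0.997], [0.997, -0.001, 0.073], [-0.002, -1.0, 0.004]]
wrist_force: [0.6, 0.3, -2.7]
gripper_width: 0.251
```

```bash
python3 go.py .542 .27 .24 175.5
```

```text
t 16.43 tcp [0.5593 0.136  0.2871] dir 175.8 w 21.8 F [ 0.6  0.3 -2.7] j [ 30.  15.  -1.  -0. -73. -34.]
turn [-0.0042  0.0054 -0.0017] shift cm [13.25  4.7   2.68]
```

>>> {"op": "step_arm", "data": {
  "moves": [
    [[0,0.005,0,4,0,0.8,0],[0,0.005,0,8,0,1.6,0],[0,0.005,0,11.5,0,2.4,0],[0,0.005,0,13.2,2,2.7,0],[0,0.005,0,13.2,4.5,2.7,0]]
  ]
}}

```text
time_s: 16.85
tcp_pos: [0.5431, 0.2723, 0.2433]
ee_rot: [[0.073, 0.001, -0.997], [0.997, 0.002, 0.073], [0.002, -1.0, -0.001]]
wrist_force: [1.0, -0.3, -2.5]
gripper_width: 0.25
```

```bash
python3 snap.py 17 side wrist scene; python3 go.py .542 .27 .24 175.5;python3 - <<'E'
from h import *
crop(load('wrist17'),60,80,290,240,'pics/r1.png',3.4)
crop(load('scene17'),205,200,365,320,'pics/r2.png',5)
E
```

```text
t 17.0 tcp [0.5415 0.2669 0.2404] dir 175.6 w 22.0 F [ 0.2 -0.8 -2. ] j [ 42.  20.  -2.  -0. -69. -46.]
turn [-0.0074  0.0009 -0.0065] shift cm [ 0.32  0.03 -0.02]
```

View pics/r1.png

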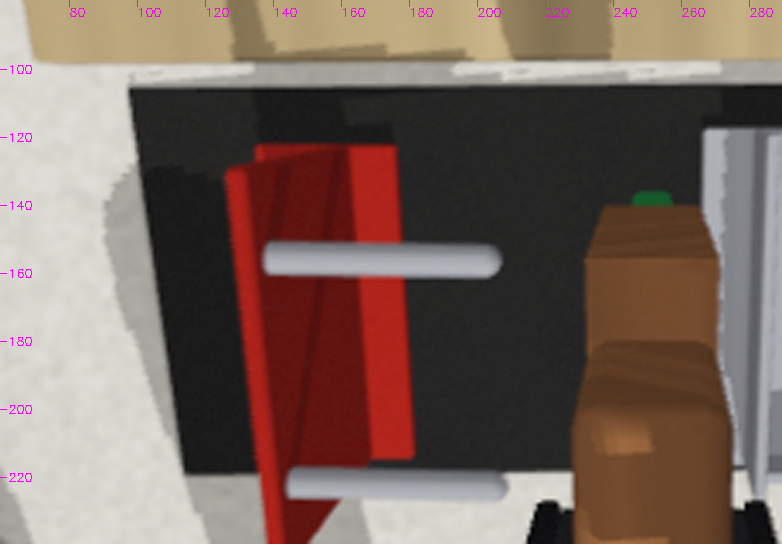

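View pics/r2.png

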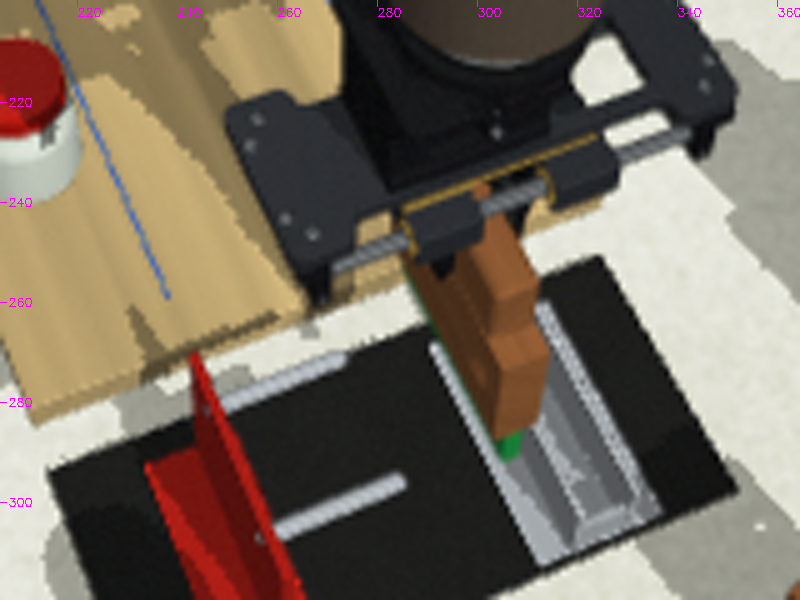

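```bash
cat > rk.py <<'E'
from fit import *
w=load('wrist17')
g=lambda x,y:(60+x/3.4-.5,80+y/3.4-.5)
a=onz(w,*g(498,262),.102);b=onz(w,*g(505,487),.102)
r1=onz(w,*g(266,258),.099);r2=onz(w,*g(290,484),.099)
print('tips',a.round(4),b.round(4),'roots',r1.round(4),r2.round(4))
print('yaw tips',np.degrees(np.arctan2(-(b-a)[0],(b-a)[1])),'roots',np.degrees(np.arctan2(-(r2-r1)[0],(r2-r1)[1])),'pegs',np.degrees(np.arctan2((r1-a)[1],(r1-a)[0])),np.degrees(np.arctan2((r2-b)[1],(r2-b)[0])))
from math import *
for yaw in(-.075,-.09):
    u=np.array([cos(yaw),sin(yaw)]);print('origin',(a+b)[:2]/2+.035*u,(r1+r2)[:2]/2-.031*u)
# squeegee in hand
tcp=np.array([.5415,.2669,.2404])
for n,p,z in [('holder -y top edge L',(588,258),.226),('R',(718,258),.226),('bot -y L',(605,207),.157),('R',(702,207),.157),('handle top',(580,420),.266),('handle top',(728,420),.266)]:
    q=onz(w,*g(*p),z);c,s_=cos(.075),sin(.075);d=q-tcp;print(n,q.round(4),'sq frame',round(c*d[0]-s_*d[1],4),round(s_*d[0]+c*d[1],4))
E
python3 rk.py
```

```text
tips [0.5782 0.2323 0.102 ] [0.5843 0.2999 0.102 ] roots [0.6438 0.2265 0.099 ] [0.6492 0.2948 0.099 ]
yaw tips -5.109677171581736 roots -4.538249101925497 pegs -5.087296511636017 -4.481097641673213
origin [0.61613313 0.26349826] [0.6155886  0.26297908]
origin [0.61608987 0.26297505] [0.61562692 0.2634425 ]
holder -y top edge L [0.5451 0.2138 0.226 ] sq frame 0.0075 -0.0527
R [0.5245 0.2154 0.226 ] sq frame -0.0131 -0.0526
bot -y L [0.5446 0.2135 0.157 ] sq frame 0.0071 -0.053
R [0.5229 0.2152 0.157 ] sq frame -0.0146 -0.0529
handle top [0.5454 0.2277 0.266 ] sq frame 0.0069 -0.0388
handle top [0.527  0.2292 0.266 ] sq frame -0.0117 -0.0386
```

```bash
python3 go.py .5418 .2676 .1505 175.3
```

```text
t 17.0 tcp [0.5415 0.2669 0.2404] dir 175.6 w 22.0 F [ 0.2 -0.8 -2. ] j [ 42.  20.  -2.  -0. -69. -46.]
turn [-0.0074  0.0044 -0.0065] shift cm [ 0.14  8.98 -0.09]
```

>>> {"op": "step_arm", "data": {
  "moves": [
    [[0,0.004,0,0.1,2.5,-0.1,0],[0,0.004,0,0.1,5,-0.1,0],[0,0.004,0,0.1,7.5,-0.1,0],[0,0.004,0,0.1,8.5,-0.1,0],[0,0.004,0,0.1,9,-0.1,0]]
  ]
}}

```text
time_s: 17.42
tcp_pos: [0.5445, 0.2676, 0.1534]
ee_rot: [[0.083, -0.002, -0.997], [0.997, -0.002, 0.083], [-0.002, -1.0, 0.002]]
wrist_force: [0.1, -0.1, -2.3]
gripper_width: 0.247
```

>>> {"op": "step_arm", "data": {
  "moves": [
    [[0,0,0,0,0,0,0],[0,0,0,0,0,0,0],[0,0,0,0,0,0,0],[0,0,0,0,0,0,0],[0,0,0,0,0,0,0]]
  ]
}}

```text
time_s: 17.83
tcp_pos: [0.5452, 0.2692, 0.1558]
ee_rot: [[0.082, 0.002, -0.997], [0.997, 0.001, 0.082], [0.002, -1.0, -0.002]]
wrist_force: [0.7, -0.0, -2.3]
gripper_width: 0.251
```

```bash
python3 snap.py 18 side wrist scene; python3 go.py .5418 .2676 .1505 175.3;python3 - <<'E'
from h import *
crop(load('wrist18'),60,60,290,240,'pics/r3.png',3.4)
crop(load('scene18'),205,210,325,310,'pics/r4.png',6.5)
crop(load('side18'),205,85,305,165,'pics/r5.png',8)
E
```

```text
t 17.98 tcp [0.5449 0.269  0.155 ] dir 175.3 w 22.0 F [-0.1  0.3 -2.9] j [ 42.  24.  -8.   0. -58. -46.]
turn [0.0006 0.0001 0.0006] shift cm [-0.17  0.45  0.29]
```

View pics/r3.png

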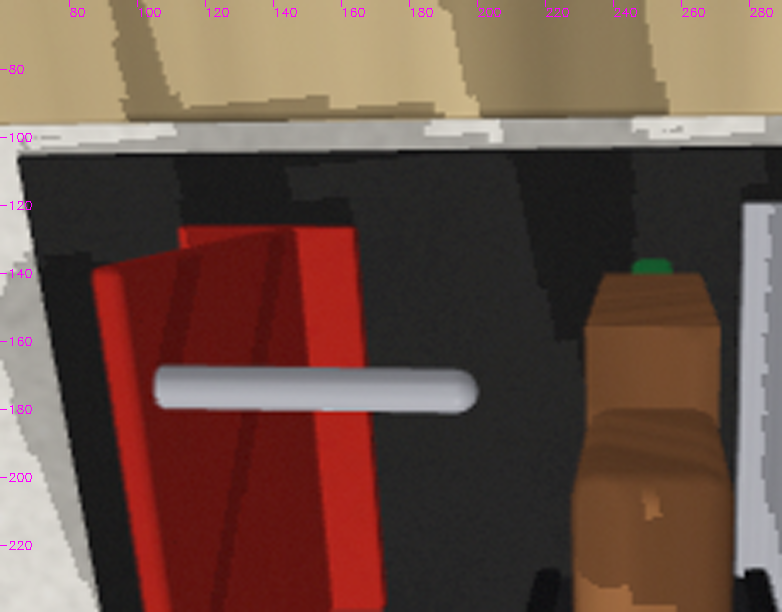

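View pics/r4.png

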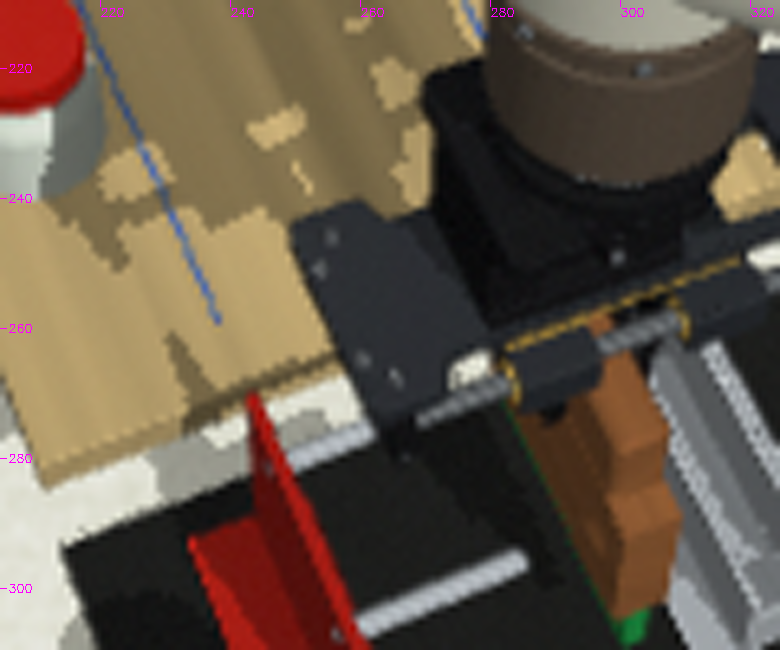

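View pics/r5.png

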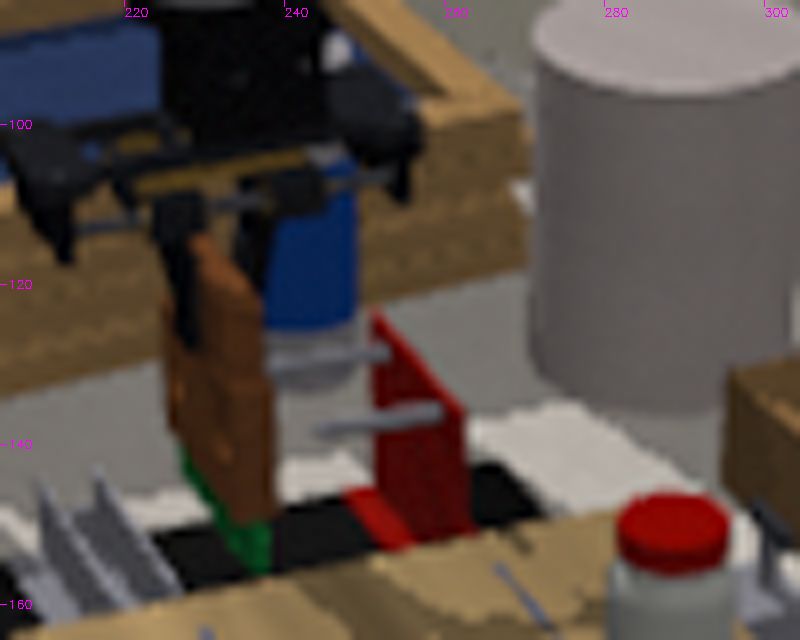

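```bash
python3 - <<'E'
from fit import *
from math import *
w=load('wrist18')
g=lambda x,y:(60+x/3.4-.5,60+y/3.4-.5)
tcp=np.array([.5449,.2690,.155]);ya=.082;c,s_=cos(ya),sin(ya)
def sf(q): d=q-tcp;return round(c*d[0]-s_*d[1],4),round(s_*d[0]+c*d[1],4)
t=onz(w,*g(472,391),.102);rt=onz(w,*g(158,387),.099)
print('tip',t,sf(t),'root',rt,sf(rt),'peg dir',np.degrees(np.arctan2(*(rt-t)[[1,0]])))
for n,p,z in [('hold',(586,325),.1405),('hold',(720,325),.1405),('low',(605,273),.0715),('low',(702,273),.0715)]:
    q=onz(w,*g(*p),z);print(n,q.round(4),sf(q))
E
```

```text
tip [0.57898007 0.23276903 0.102     ] (np.float64(0.0369), np.float64(-0.0333)) root [0.64476125 0.22718306 0.099     ] (np.float64(0.103), np.float64(-0.0335)) peg dir -4.8537658240478585
hold [0.5511 0.2149 0.1405] (np.float64(0.0106), np.float64(-0.0534))
hold [0.5293 0.2167 0.1405] (np.float64(-0.0113), np.float64(-0.0534))
low [0.5511 0.2145 0.0715] (np.float64(0.0107), np.float64(-0.0538))
low [0.529  0.2163 0.0715] (np.float64(-0.0115), np.float64(-0.0538))
```

>>> {"op": "step_arm", "data": {
  "moves": [
    [[0,0,0,-0.1,0.2,0,0],[0,0,0,-0.1,0.4,0,0],[0,0,0,-0.1,0.4,-0.5,0],[0,0,0,-0.1,0.4,-1,0],[0,0,0,-0.1,0.4,-1.5,0]]
  ]
}}

```text
time_s: 18.4
tcp_pos: [0.5603, 0.2667, 0.1505]
ee_rot: [[0.082, 0.0, -0.997], [0.997, -0.0, 0.082], [-0.0, -1.0, -0.0]]
wrist_force: [0.3, -0.2, -3.8]
gripper_width: 0.251
```

```bash
python3 go.py .6195 .2615 .1505 175.3
```

```text
t 18.4 tcp [0.5603 0.2667 0.1505] dir 175.3 w 21.8 F [ 0.3 -0.2 -3.8] j [ 40.  25.  -7.   0. -58. -45.]
turn [ 0.0003  0.0002 -0.    ] shift cm [-0.03  0.01 -5.94]
```

>>> {"op": "step_arm", "data": {
  "moves": [
    [[0,0,0,0,0,-0.5,0],[0,0,0,0,0,-1,0],[0,0,0,0,0,-1.5,0],[0,0,0,0,0,-2,0],[0,0,0,0,0,-2.5,0]]
  ]
}}

```text
time_s: 18.82
tcp_pos: [0.5851, 0.2645, 0.1505]
ee_rot: [[0.082, -0.0, -0.997], [0.997, -0.0, 0.082], [-0.0, -1.0, 0.0]]
wrist_force: [-0.7, -0.3, -3.8]
gripper_width: 0.248
```

```bash
python3 snap.py 19 side scene wrist; python3 go.py .6195 .2615 .1505 175.3;python3 - <<'E'
from h import *
crop(load('scene19'),205,210,325,310,'pics/r6.png',6.5)
crop(load('side19'),205,85,305,165,'pics/r7.png',8)
E
```

```text
t 18.97 tcp [0.5848 0.2645 0.1503] dir 175.3 w 21.9 F [-0.2  0.  -2.2] j [ 39.  27.  -4.  -0. -59. -43.]
turn [-0.0002 -0.0005 -0.0001] shift cm [-0.01 -0.02 -3.48]
```

View pics/r6.png

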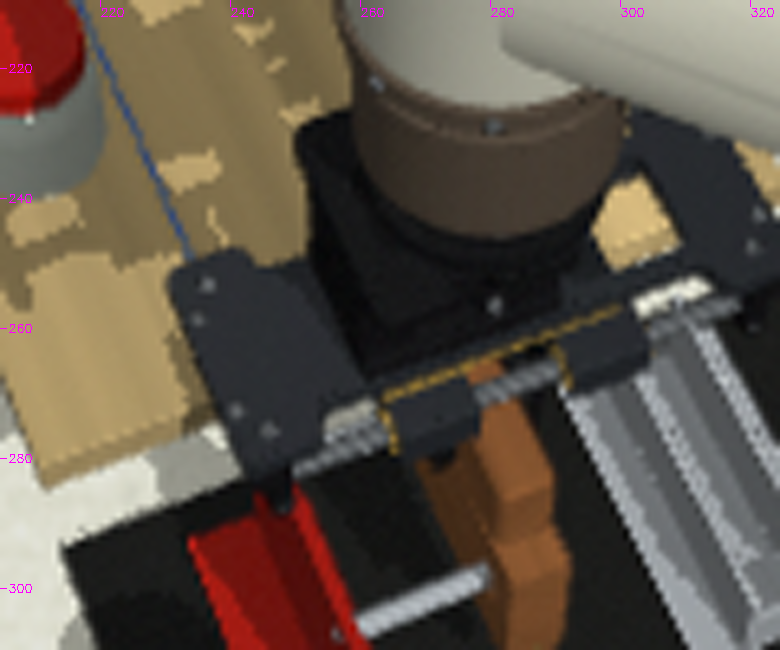

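View pics/r7.png

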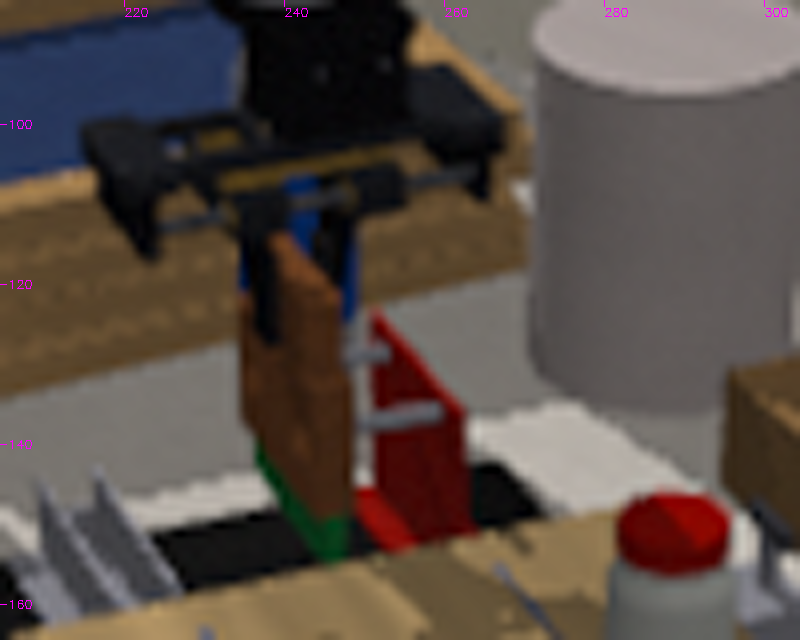

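>>> {"op": "step_arm", "data": {
  "moves": [
    [[0,0,0,0,0,-0.6,0],[0,0,0,0,0,-1.3,0],[0,0,0,0,0,-2,0],[0,0,0,0,0,-2.7,0],[0,0,0,0,0,-3.4,0]]
  ]
}}

```text
time_s: 19.38
tcp_pos: [0.6193, 0.2618, 0.1505]
ee_rot: [[0.082, 0.0, -0.997], [0.997, 0.0, 0.082], [0.0, -1.0, -0.0]]
wrist_force: [-0.1, -0.0, -1.7]
gripper_width: 0.249
```

```bash
python3 snap.py 20 side; python3 go.py .6195 .2615 .1435 175.3;python3 - <<'E'
from h import *
crop(load('side20'),205,85,305,165,'pics/r8.png',8)
E
```

```text
t 19.43 tcp [0.6206 0.2617 0.1504] dir 175.3 w 21.8 F [ 2.2  0.4 -2.7] j [ 37.  30.   1.   0. -61. -41.]
turn [ 0.0014 -0.0005  0.0003] shift cm [-0.03  0.69  0.11]
```

View pics/r8.png

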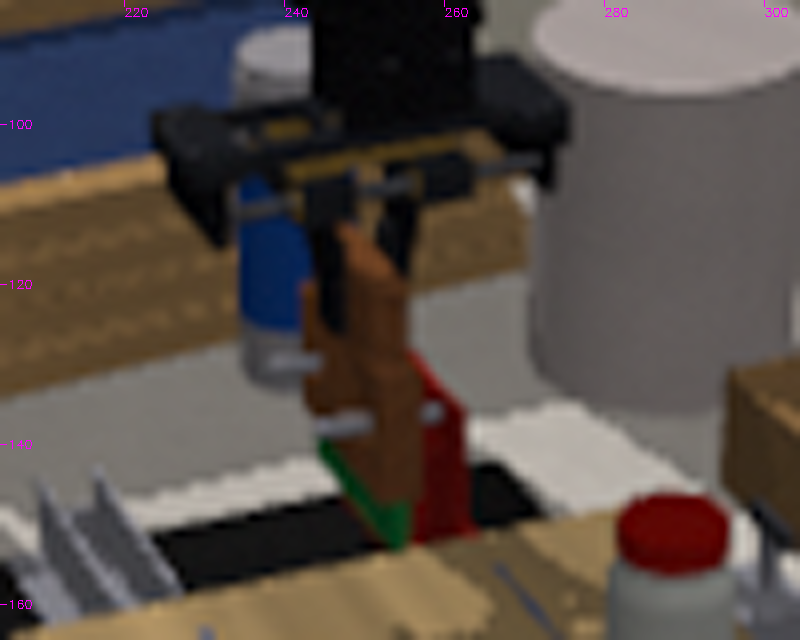

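Both pegs come out through the holes. Lowering onto them.

>>> {"op": "step_arm", "data": {
  "moves": [
    [[0,0,0,0,0.15,0,0],[0,0,0,0,0.3,0,0],[0,0,0,0,0.45,0,0],[0,0,0,0,0.55,0,0],[0,0,0,0,0.6,0,0]]
  ]
}}

```text
time_s: 19.85
tcp_pos: [0.6182, 0.2617, 0.1453]
ee_rot: [[0.081, 0.0, -0.997], [0.997, -0.0, 0.081], [-0.0, -1.0, -0.0]]
wrist_force: [-1.0, -0.8, 1.7]
gripper_width: 0.249
```

```bash
python3 go.py .6195 .2615 .1435 175.3
```

```text
t 19.85 tcp [0.6182 0.2617 0.1453] dir 175.3 w 21.7 F [-1.  -0.8  1.7] j [ 37.  30.   1.   0. -61. -41.]
turn [ 0.0002  0.0007 -0.0004] shift cm [-0.01  0.18 -0.13]
```

>>> {"op": "step_arm", "data": {
  "moves": [
    [[0,0,0,0,0,0,60],[0,0,0,0,0,0,60],[0,0,0,0,0,0,60],[0,0,0,0,0,0,60],[0,0,0,0,0,0,60]]
  ]
}}

```text
time_s: 20.27
tcp_pos: [0.6185, 0.262, 0.1447]
ee_rot: [[0.082, 0.0, -0.997], [0.997, 0.0, 0.082], [0.0, -1.0, -0.0]]
wrist_force: [0.9, -1.2, 0.1]
gripper_width: 0.541
```

>>> {"op": "step_arm", "data": {
  "moves": [
    [[0,0,0,0,0,0,60],[0,0,0,0,0,0,60],[0,0,0,0,0,0,60],[0,0,0,0,0,0,60],[0,0,0,0,0,0,60]]
  ]
}}

```text
time_s: 20.68
tcp_pos: [0.6184, 0.2618, 0.1445]
ee_rot: [[0.082, -0.0, -0.997], [0.997, -0.0, 0.082], [-0.0, -1.0, 0.0]]
wrist_force: [-0.1, 0.3, -0.1]
gripper_width: 0.599
```

>>> {"op": "step_arm", "data": {
  "moves": [
    [[0,0,0,0,-1,0,60],[0,0,0,0,-3,0,60],[0,0,0,0,-6,0,60],[0,0,0,0,-9,0,60],[0,0,0,0,-12,0,60]]
  ]
}}

```text
time_s: 21.1
tcp_pos: [0.6184, 0.2616, 0.2668]
ee_rot: [[0.082, 0.001, -0.997], [0.997, -0.0, 0.082], [0.0, -1.0, -0.001]]
wrist_force: [0.6, 1.8, 0.4]
gripper_width: 0.603
```

```bash
python3 snap.py 21 side wrist scene; python3 go.py .55 .15 .35 175.3;python3 - <<'E'
from h import *
crop(load('side21'),205,85,305,165,'pics/s1.png',8)
E
```

```text
t 21.25 tcp [0.6197 0.2625 0.2693] dir 175.3 w 52.8 F [-0.8 -0.4 -1.1] j [ 37.  25.  11.   0. -75. -41.]
turn [0.0067 0.0002 0.0048] shift cm [-11.74  -8.17   5.97]
```

View pics/s1.png

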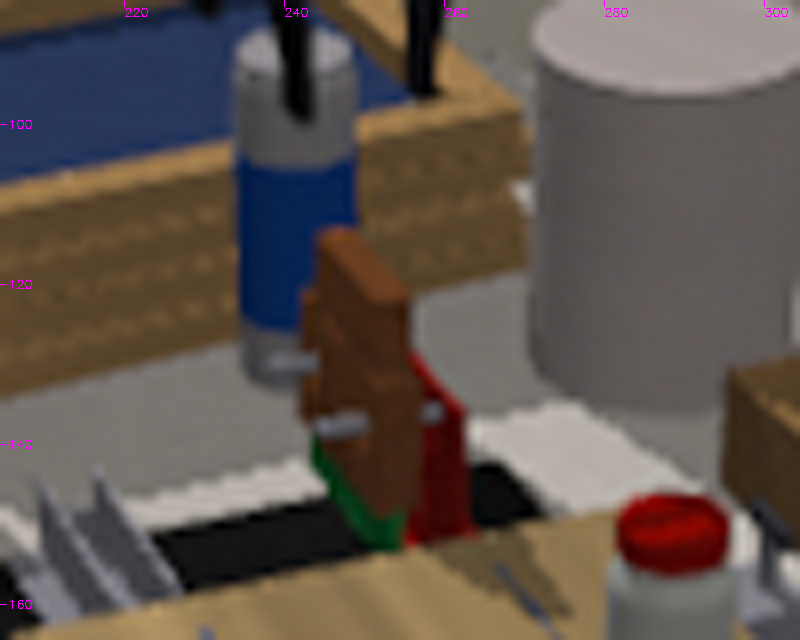

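View pics/wrist21.png

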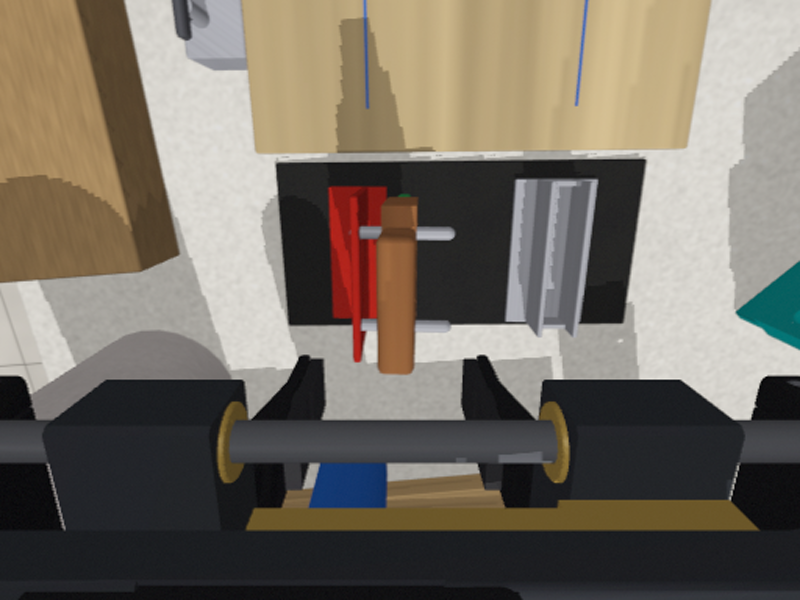

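>>> {"op": "step_arm", "data": {
  "moves": [
    [[0,0,0,0,-1,1,60],[0,0,0,0,-2,3,60],[0,0,0,0,-3,6,60],[0,0,0,0,-4,9,60],[0,0,0,0,-4,9,60]]
  ]
}}

```text
time_s: 21.67
tcp_pos: [0.5249, 0.2692, 0.3075]
ee_rot: [[0.079, 0.001, -0.997], [0.997, 0.001, 0.079], [0.002, -1.0, -0.001]]
wrist_force: [-0.3, -0.4, 0.3]
gripper_width: 0.596
```

>>> {"op": "step_arm", "data": {
  "moves": [
    [[0,0,0,0,0,0,60],[0,0,0,0,0,0,60],[0,0,0,0,0,0,60],[0,0,0,0,0,0,60],[0,0,0,0,0,0,60]]
  ]
}}

```text
time_s: 22.08
tcp_pos: [0.5292, 0.269, 0.3035]
ee_rot: [[0.083, -0.001, -0.997], [0.997, -0.001, 0.083], [-0.001, -1.0, 0.001]]
wrist_force: [0.7, -0.3, -0.8]
gripper_width: 0.598
```

```bash
python3 snap.py 22 side scene; python3 go.py .55 .15 .35 175.3;python3 - <<'E'
from h import *
a=load('side21')['image'].astype(int);b=load('side22')['image'].astype(int)
print('squeegee region diff',abs(a-b)[115:155,240:262].mean())
s=load('scene22');print('handle top',onz(s,*[0,0],.17)[:0])
crop(s,205,225,365,345,'pics/s2.png',5)
E
```

```text
t 22.18 tcp [0.5291 0.269  0.3038] dir 175.3 w 52.1 F [-0.1 -0.6 -0.4] j [ 43.  17.   3.   0. -76. -47.]
turn [-0.0009 -0.0006 -0.0009] shift cm [-11.69  -4.61  -3.06]
squeegee region diff 0.9492424242424242
handle top []
```

View pics/scene22.png

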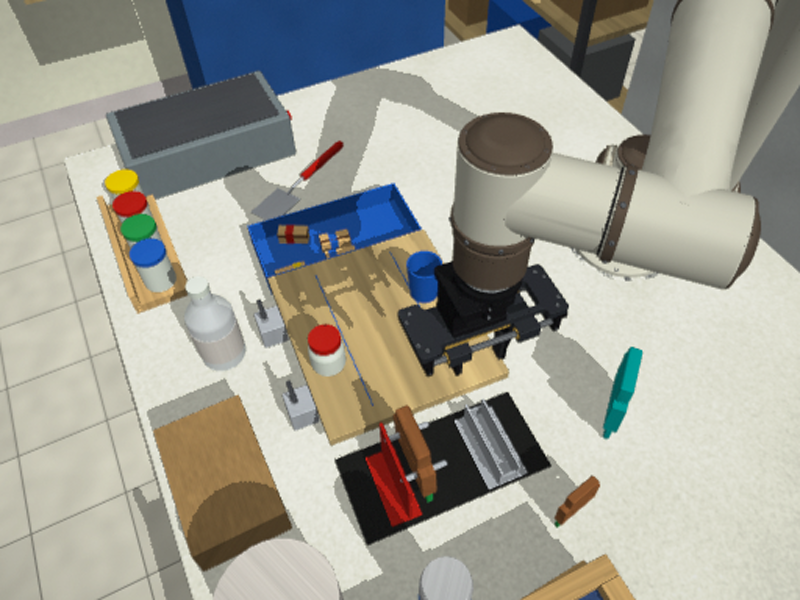

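View pics/side22.png

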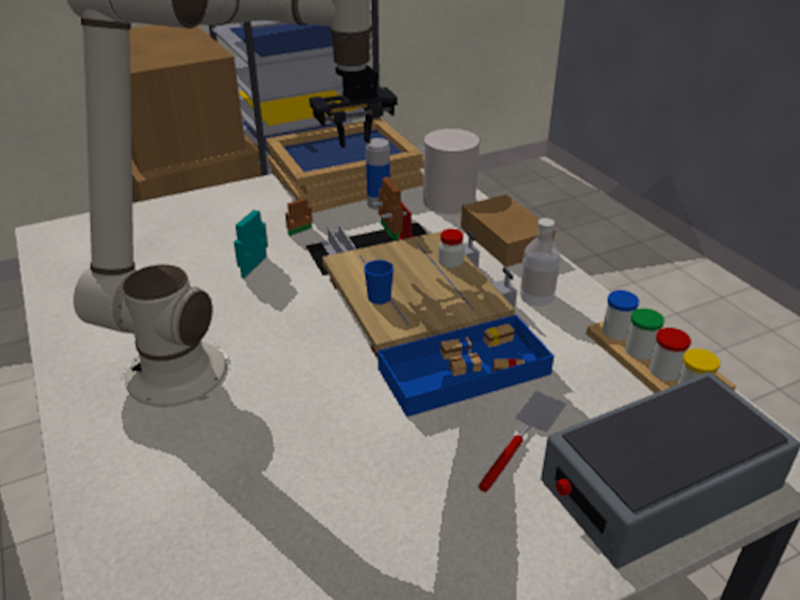

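The squeegee hangs still on both pegs at (415,455) in the scene view. The four offcuts are in the tray, the pot, jar, can and knife are where they started, and the gripper is clear. Handing in.

```bash
python3 -c "
from station import r
print(r.finish_job())"
```

```text
the job is handed in; nothing more can be done
None
```

The job is done and handed in at about 22 s of the 72 s allowed; no verdict was reported.

I lifted the large brown squeegee out of its cradle and swept all four offcuts off the board in one stroke between the pot and the jar. Yellow landed on top of a blue offcut, too close to the height limit. I turned the blade 90° and pushed yellow off onto the tray floor. Then I slid the squeegee onto both pegs, lowered it until the wrist force showed contact, let go and backed away.

- **Offcuts:** the last pictures show all four lying separately on the tray floor, below the rim. Only the squeegee was moved against them.
- **Squeegee:** it hangs on both pegs, and pictures taken about 1 s apart show no movement. I did not measure its final pose on the pegs separately.
- **Bystanders:** the ink pot, jar, spray can and knife look unmoved in the pictures.
- **Disagreement:** the side and wrist cameras differed by about 2–4 mm on the squeegee and rack positions. I lined the squeegee up with the pegs by how both appeared in the wrist view, and it went on without resistance.

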